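Put the stamp set away at the craft table

ROBOT

A 6-joint arm with a two-finger parallel gripper is mounted at the origin on the work surface. World frame = base frame: x ahead of the robot, y to its left, z up, the work surface at z = 0. Lengths are in mm, angles in rad, forces in N, time in s.
With the tool pointing down it reaches from about 300 to 750 mm from the base axis. Payload 8.5 kg.
Tool frame: the origin (TCP) lies on the front face of the gripper's body, between the roots of the fingers; the fingertips stand 64 mm ahead of it and the grasp point (between the pads) lies 45 mm ahead of it; z points along the fingers, y is the line along which they close (so a half turn about z gives the same grasp; the last joint's range is limited). The gripper opens to 88 mm and grips with 3 to 60 N. Pads are 18 mm wide; open, the fingers measure 123 mm over their backs; the gripper's body (75 mm by 187 mm) begins 45 mm behind the grasp point.
Start: joints at [1.08, 0.381, 1.297, -0, 1.464, -0.215], TCP at [149.766, 529.198, 302.748] pointing down, gripper open.
Joint ranges: [-3.11, 3.11], [-0.89, 2.33], [0.22, 2.48], [-1.42, 4.56], [0.17, 2.85], [-2.88, 2.88]. Speed limits (rad/s): [2.39, 2.39, 3.14, 3.14, 3.14, 3.14].

INTERFACE

Orientations are given as a unit quaternion [x, y, z, w].
In Python, from plant import arm gives the robot as it stands. The module is installed in compiled form; this text tells all that it offers.
- The arm moves only by the shell command python3 -m handwheel 'ROWS' [FORCE]. ROWS is JSON, one flat list of numbers, 7 for each row, row after row: the shift along the tool's x, y, z in m, then the turn, a rotation vector about the tool's x, y, z in rad, then the opening, from 0 (shut) to 1 (fully open). In form: [dx, dy, dz, ax, ay, az, gripper, dx, dy, dz, ax, ay, az, gripper, ...]. A call has 1 to 12 rows; each row shifts and turns the commanded pose from where the row before left it, along the tool's axes as they then stand; what a row does not reach is not made up. A row lasts 1/12 s, in which the tool goes at most 41.7 mm and 7.16 degrees, less where a joint would pass 70% of its speed; a pose out of reach is approached as far as the arm can. A call with a gripper value outside its range is refused whole. The fingers move at their own pace and stop on an object; FORCE is the grip in N (left out, the last holds). Time passes only in rows, so rows that do not move let the fingers close. It gives the time, the measured TCP pose, the force, the opening and the grip force at its end, in the units of the state.
- arm.observe(): the state, without advancing time (a new reading comes with each control period).
- arm.capture(name): name is "scene" or "top" or "wrist"; returns a dict with "color" (480x640x3 uint8, red, green, blue), "K" (3x3 intrinsics, pixels), "k1" (the pictures are not rectified: a ray, as slopes to the right and down, at radius r is drawn at 1 + k1 r^2 times it, then the intrinsics apply), "rvec" (rotation vector, rad) and "tvec" (3), from world to camera coordinates, as OpenCV has them. Camera axes: x right, y down, z forward; pixel columns grow to the right and rows downward; lengths in mm; the calibration is good to about 2 mm. A picture is of the moment at which its call begins. There is no depth.
- arm.finish_job(): hands the job in; it is judged then, once.
The state is a dict: "time_s": time; "q": joint angles; "dq": joint speeds; "effort": joint torques, N m; "tool_pos": TCP position; "tool_rot": TCP orientation; "contact_force": force on the tool from outside, world axes, zero at the start; "moment": the same for the moment, N m; "width": finger opening in mm; "grasp_force": force on a finger pad.
Only numpy, scipy, OpenCV 4.12 (cv2) and the standard library are available. Lean on these libraries where they do the work, as an engineer would, in place of code of your own. Each camera call takes 0.05 s, during which the arm holds its last target. There are 200 camera calls.

TASK

Put the stamps away: slide the red cover of the stamp box fully open, move the cork sanding block that was left inside into the yellow tray, and press every stamp that is on the table into the recess lined in its own colour until its base is flush with the white insert. Then slide the cover fully shut over them, and do not knock over the tealight glass or the paint jar.

Things in the scene. Friction and masses are not known exactly. Their poses are not given: they have to be found in the camera images.
- box: Fixed light-wood box, 206 x 206 mm; side walls (y = +-99 mm) 62 mm high, end walls 48 mm, 8 mm thick. Origin: centre of its underside, on the table. In it a white insert, top face 20 mm above the table, with four recesses through to the floor (8 mm above the table), centred at x = +-43, y = +-43 mm. Runners as high as the side walls go on from these to x = +303 mm and carry the opened cover
- cover (a joint): Flat red slide cover of the box (206 x 186 x 8 mm, underside 49 mm above the table). 0 = shut over the whole box, 0.2 m = fully open, slid along the box's +x, away from the robot. Stays where it is left; about 2 N moves it. A stamp that lies home clears it by 5 mm; one that is not down in its recess is too tall for it to pass
- cover_grip (a point): Centre of the black grip bar upright on the cover near its robot-side end: 12 mm thick along the box's x, 60 mm long along its y, 24 mm tall (from 57 to 81 mm above the table). It moves with the cover: at box x = -75 mm + cover value, box y = 0. The axes are parallel to the box's
- cork: Cork sanding block, 90 x 34 x 24 mm (x, y, z), about 60 g, left lying on the insert in the box, under the cover. Origin: centre of its underside
- tray: Fixed open yellow plastic tray to the right of the box, 150 x 120 mm outside (x, y), 30 mm high, walls and floor 5 mm. Origin: centre of its underside
- tealight: Magenta open tealight glass, 60 mm wide, 50 mm tall, a bystander. Origin: centre of its underside
- paint_jar: Closed green paint jar, 52 mm wide, 70 mm tall, a bystander. Origin: centre of its underside
- stamp_red: Hand stamp with a red grip, on the table left of the box (absent in some starts): wooden base 60 x 48 x 12 mm (x, y, z), on it a red upright ridge to grip, 44 mm long (x), 16 mm thick (y), 24 mm tall; 36 mm high in all, 80 to 170 g. Origin: centre of its underside. A half turn makes no difference
- pad_red: Red lining on the floor of one of the box's recesses (63 mm along box x, 51 mm along box y, 12 mm deep); which recess differs from start to start. Origin: centre of the recess floor, 8 mm above the table, axes parallel to the box's. A stamp lies home when its origin is here: its base is then flush with the insert
- stamp_blue: Hand stamp with a blue grip, on the table left of the box (absent in some starts): wooden base 60 x 48 x 12 mm (x, y, z), on it a blue upright ridge to grip, 44 mm long (x), 16 mm thick (y), 24 mm tall; 36 mm high in all, 80 to 170 g. Origin: centre of its underside. A half turn makes no difference
- pad_blue: Blue lining on the floor of one of the box's recesses (63 mm along box x, 51 mm along box y, 12 mm deep); which recess differs from start to start. Origin: centre of the recess floor, 8 mm above the table, axes parallel to the box's. A stamp lies home when its origin is here: its base is then flush with the insert
- stamp_green: Hand stamp with a green grip, on the table left of the box (absent in some starts): wooden base 60 x 48 x 12 mm (x, y, z), on it a green upright ridge to grip, 44 mm long (x), 16 mm thick (y), 24 mm tall; 36 mm high in all, 80 to 170 g. Origin: centre of its underside. A half turn makes no difference
- pad_green: Green lining on the floor of one of the box's recesses (63 mm along box x, 51 mm along box y, 12 mm deep); which recess differs from start to start. Origin: centre of the recess floor, 8 mm above the table, axes parallel to the box's. A stamp lies home when its origin is here: its base is then flush with the insert
- stamp_yellow: Hand stamp with a yellow grip, on the table left of the box (absent in some starts): wooden base 60 x 48 x 12 mm (x, y, z), on it a yellow upright ridge to grip, 44 mm long (x), 16 mm thick (y), 24 mm tall; 36 mm high in all, 80 to 170 g. Origin: centre of its underside. A half turn makes no difference
- pad_yellow: Yellow lining on the floor of one of the box's recesses (63 mm along box x, 51 mm along box y, 12 mm deep); which recess differs from start to start. Origin: centre of the recess floor, 8 mm above the table, axes parallel to the box's. A stamp lies home when its origin is here: its base is then flush with the insert

How it is judged:
By the outcome, as a careful person would: the job done as asked, in the order asked, and still so for the second after the job is handed in, with the robot touching nothing.
Of stamp_red, stamp_blue, stamp_green, stamp_yellow only 3 to 4 are there at a start; the rules pass over those that are not, and their reading is None.
At some moment in a run one of stamp_red, stamp_blue, stamp_green, stamp_yellow may be knocked a few centimetres aside while the robot is not near it.
Once in a run the grip may slacken for a moment while it holds something.
It also fails if it takes over 210 s, if anything falls off the work surface, if the arm or the gripper's body presses on something with over 40 N, if the wrist force passes 120 N, or if a joint passes its speed limit or range.

## Working session

There is one attempt and no reset: what is moved stays moved. The work goes in short steps, Python scripts to look and compute and a shell command to move; the robot and the scene stay as the last step left them, time stands still between calls to the robot, and variables do not carry over. Pictures are saved under pics/ and viewed, at most 14 in all, crops included, and the job is handed in when it is done.

```bash
mkdir -p pics; cat > h.py <<'E'
import numpy as np, cv2
from scipy.spatial.transform import Rotation as R
from plant import arm
def cap(name,fn=None):
    c=arm.capture(name)
    if fn: cv2.imwrite('pics/'+fn,c['color'][:,:,::-1])
    return c
def px2w(c,uv,z):
    K=np.array(c['K'],float);k1=float(c['k1'])
    uv=np.atleast_2d(np.array(uv,float))
    d=np.array([k1,0,0,0,0],float)
    n=cv2.undistortPoints(uv.reshape(-1,1,2),K,d).reshape(-1,2)
    Rm=cv2.Rodrigues(np.array(c['rvec'],float))[0];t=np.array(c['tvec'],float).ravel()
    o=-Rm.T@t; r=np.c_[n,np.ones(len(n))]@Rm
    z=np.broadcast_to(z,len(n))
    return o+r*((z-o[2])/r[:,2])[:,None]
def w2px(c,P):
    return cv2.projectPoints(np.array(P,float).reshape(-1,1,3),np.array(c['rvec'],float),np.array(c['tvec'],float),np.array(c['K'],float),np.array([c['k1'],0,0,0,0],float))[0].reshape(-1,2)
def st():
    s=arm.observe();print(round(s['time_s'],2),np.round(s['tool_pos'],1),np.round(R.from_quat(s['tool_rot']).as_matrix(),3).tolist(),np.round(s['contact_force'],1),round(s['width'],1),round(s['grasp_force'],1));return s
E
python3 - <<'E'
from h import *
st()
import pickle
a=cap('top','top0.png');b=cap('scene','scene0.png')
pickle.dump({'top':a,'scene':b},open('c0.pkl','wb'))
print(a['K'],a['k1'],a['rvec'],a['tvec'])
E
```

```text
0.0 [149.7 529.  302.1] [[-0.962, 0.272, -0.001], [0.272, 0.962, -0.001], [0.0, -0.001, -1.0]] [0.1 0.2 0.2] 88.4 0.0
[[525.72746783   0.         324.93568298]
 [  0.         525.72746783 245.69547083]
 [  0.           0.           1.        ]] -0.02953500253561791 [ 2.21313425 -2.15202775  0.05784615] [ 10.82507224 545.18271721 967.46162192]
```

View pics/top0.png

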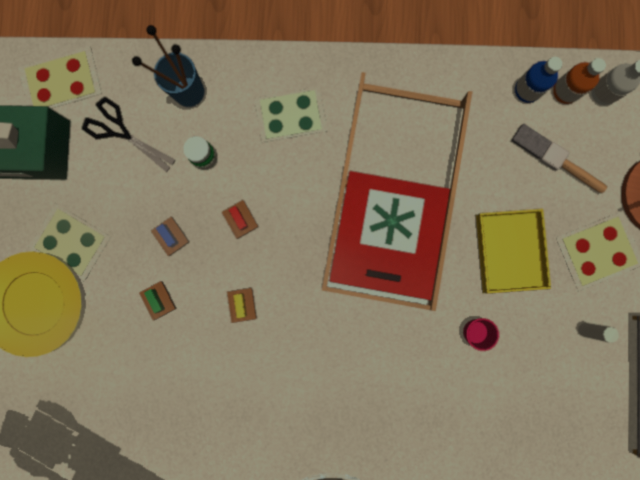

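View pics/scene0.png

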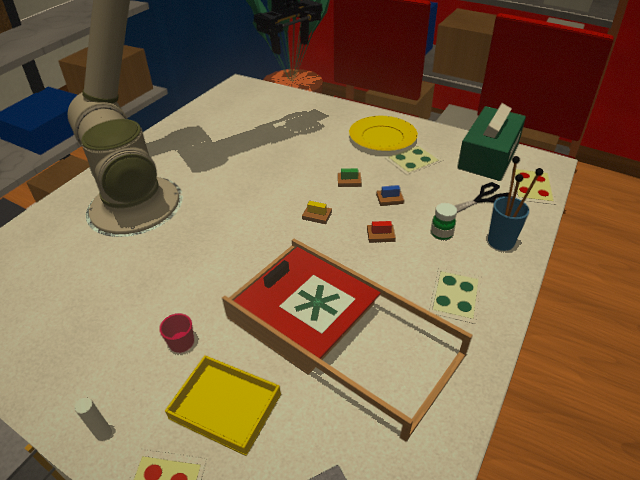

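The top view shows image up as +x and image left as +y. The cover's lower edge runs about (330,288)–(433,302), with the grip near (383,276). Stamps are at red (238,218), blue (167,235), green (154,300) and yellow (239,305). The tray is at (513,251), the tealight at (481,333) and the jar at (200,152). The scene view agrees with this.

```bash
python3 - <<'E'
from h import *
import pickle
c=pickle.load(open('c0.pkl','rb'))['top'];im=c['color'][:,:,::-1]
A=cv2.resize(im[195:330,135:265],None,fx=4.4,fy=4.4,interpolation=cv2.INTER_CUBIC)
B=cv2.resize(im[165:315,315:475],None,fx=5,fy=4,interpolation=cv2.INTER_CUBIC)
B=cv2.resize(im[165:315,315:475],None,fx=4,fy=4,interpolation=cv2.INTER_CUBIC)
cv2.imwrite('pics/A.png',A);cv2.imwrite('pics/B.png',B)
E
```

```text
(no output)
```

View pics/A.png

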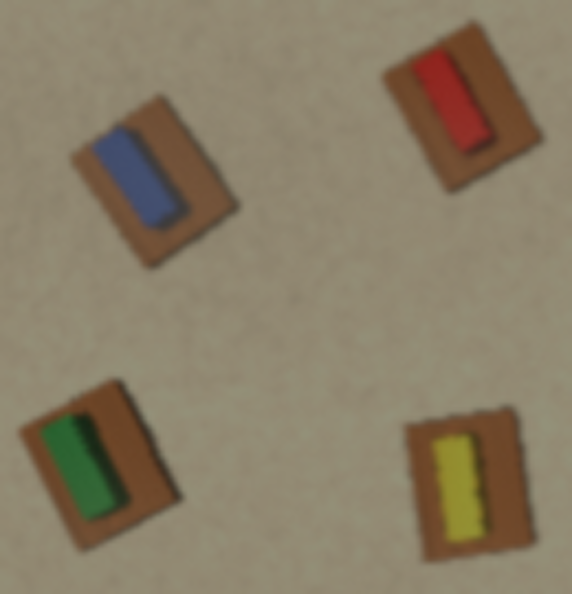

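View pics/B.png

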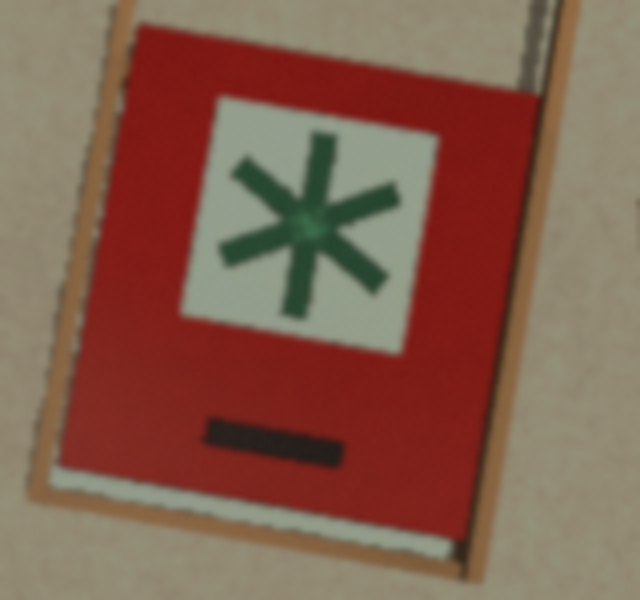

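Bases read cleanly in A; in B the grip top is centred at (273,442), the box's near corners are at (28,500) and (482,582), and the cover is slightly ajar.

```bash
python3 - <<'E'
from h import *
import pickle
D=pickle.load(open('c0.pkl','rb'));c=D['top']
S={'blue':[(163,95),(238,207),(150,269),(72,157)],'red':[(477,21),(543,139),(451,193),(384,75)],'green':[(118,379),(180,499),(83,550),(20,430)],'yellow':[(514,407),(536,544),(427,561),(404,424)]}
for k,v in S.items():
    p=px2w(c,(np.array(v)+.5)/4.4-.5+[135,195],12)[:,:2]
    d=(p[0]-p[1]+p[3]-p[2]); print(k,p.mean(0).round(1),'yaw',np.degrees(np.arctan2(d[1],d[0])).round(1),[round(np.linalg.norm(p[i]-p[i-1]),1) for i in range(4)])
f=lambda v,z:px2w(c,(np.array(v)+.5)/4-.5+[315,165],z)[:,:2]
cv=f([(138,23),(541,95),(468,540),(60,466)],57);print('cover',cv.round(1).tolist(),cv.mean(0).round(1),[round(np.linalg.norm(cv[i]-cv[i-1]),1) for i in range(4)])
d=cv[0]-cv[3]+cv[1]-cv[2];y=np.arctan2(d[1],d[0]);print('cover yaw',np.degrees(y))
n=f([(28,500),(482,582)],62);print('near',n.round(1).tolist(),np.linalg.norm(n[0]-n[1]))
ex=np.array([np.cos(y),np.sin(y)]);print('box from near',(n.mean(0)+103*ex).round(1),'cover val',(cv.mean(0)-n.mean(0))@ex-103)
g=f([(206,430),(342,455),(273,442)],81);print('grip',g.round(1).tolist())
far=px2w(c,[(362,74),(470,94)],62)[:,:2];print('far',far.round(1).tolist(),(far.mean(0)-n.mean(0)))
t=px2w(c,[(479,213),(543,209),(550,290),(485,292)],30)[:,:2];print('tray',t.round(1).tolist(),t.mean(0).round(1))
print('teal',px2w(c,[(481,333)],45).round(1),'jar',px2w(c,[(198,150)],70).round(1))
E
```

```text
blue [555.4 320.7] yaw 36.8 [np.float64(47.5), np.float64(59.0), np.float64(46.2), np.float64(59.7)]
red [591.5 188.6] yaw 31.4 [np.float64(46.4), np.float64(58.9), np.float64(45.8), np.float64(59.1)]
green [433.5 339. ] yaw 30.3 [np.float64(47.4), np.float64(58.2), np.float64(46.9), np.float64(58.4)]
yellow [430.  179.6] yaw 11.5 [np.float64(47.7), np.float64(59.0), np.float64(47.1), np.float64(59.1)]
cover [[680.4, -14.5], [652.4, -197.7], [450.9, -167.6], [478.8, 15.4]] [565.6 -91.1] [np.float64(203.8), np.float64(185.3), np.float64(203.7), np.float64(185.1)]
cover yaw -8.44640971232203
near [[463.3, 29.2], [432.7, -173.2]] 204.69974717262076
box from near [549.9 -87.1] cover val 16.156045700467814
grip [[496.3, -48.0], [487.1, -107.5], [491.9, -77.3]]
far [[859.0, -33.5], [826.8, -231.6]] [394.89720782 -60.51420901]
tray [[612.6, -258.4], [623.5, -377.7], [473.6, -390.9], [466.7, -270.8]] [ 544.1 -324.5]
teal [[ 393. -260.   45.]] jar [[708.  259.4  70. ]]
```

```bash
cat >> h.py <<'E'
BY=-8.45
def go(x,y,z,yaw,n,s=None):
    """per-row (dx,dy,dz m, az rad) for n equal rows to TCP target, tool-y heading yaw deg (mod 180)"""
    s=s or arm.observe();M=R.from_quat(s['tool_rot']).as_matrix()
    cur=np.degrees(np.arctan2(M[1,1],M[0,1]));dy=(yaw-cur+90)%180-90
    q6=np.degrees(s['q'][0]-0)  # info
    a=-np.radians(dy)/n
    T=M.T@(np.array([x,y,z])-s['tool_pos'])
    S=sum(R.from_euler('z',k*a).as_matrix() for k in range(n))
    d=np.linalg.solve(S,T)/1000
    print('n=%d'%n,d.round(5).tolist(),'az',round(a,5),'turn',round(dy,1),'q6',round(s['q'][5],2))
def box(x,y,c=(550,-87)):
    a=np.radians(BY);return np.array([c[0]+x*np.cos(a)-y*np.sin(a),c[1]+x*np.sin(a)+y*np.cos(a)])
E
python3 - <<'E'
from h import *
go(491.8,-77.8,150,BY,14)
go(491.8,-77.8,150,BY,18)
E
```

```text
n=14 [-0.05398, -0.00606, 0.01091] az 0.10304 turn -82.6 q6 -0.22
n=18 [-0.04204, -0.00423, 0.00848] az 0.08014 turn -82.6 q6 -0.22
```

```bash
python3 -m handwheel '[-0.0379,-0.0037,0.0076,0,0,0.0721,0.6,-0.0379,-0.0037,0.0076,0,0,0.0721,0.6,-0.0379,-0.0037,0.0076,0,0,0.0721,0.6,-0.0379,-0.0037,0.0076,0,0,0.0721,0.6,-0.0379,-0.0037,0.0076,0,0,0.0721,0.6,-0.0379,-0.0037,0.0076,0,0,0.0721,0.6,-0.0379,-0.0037,0.0076,0,0,0.0721,0.6,-0.0379,-0.0037,0.0076,0,0,0.0721,0.6,-0.0379,-0.0037,0.0076,0,0,0.0721,0.6,-0.0379,-0.0037,0.0076,0,0,0.0721,0.6]' 20
python3 -m handwheel '[-0.0379,-0.0037,0.0076,0,0,0.0721,0.6,-0.0379,-0.0037,0.0076,0,0,0.0721,0.6,-0.0379,-0.0037,0.0076,0,0,0.0721,0.6,-0.0379,-0.0037,0.0076,0,0,0.0721,0.6,-0.0379,-0.0037,0.0076,0,0,0.0721,0.6,-0.0379,-0.0037,0.0076,0,0,0.0721,0.6,-0.0379,-0.0037,0.0076,0,0,0.0721,0.6,-0.0379,-0.0037,0.0076,0,0,0.0721,0.6,-0.0379,-0.0037,0.0076,0,0,0.0721,0.6,-0.0379,-0.0037,0.0076,0,0,0.0721,0.6,0,0,0,0,0,0,0.6]' 20
python3 - <<'E'
from h import *
st()
go(491.8,-77.8,125,BY,1)
E
```

```text
time_s: 0.93
tool_pos: [436.4, 288.2, 226.1]
tool_rot: [0.48, 0.877, -0.0, -0.0]
contact_force: [0.9, 0.4, -0.9]
width: 52.6
grasp_force: 0.0
time_s: 1.85
tool_pos: [491.0, -83.8, 149.4]
tool_rot: [0.76, 0.65, -0.001, -0.0]
contact_force: [-0.3, -0.3, -1.0]
width: 52.4
grasp_force: 0.0
1.85 [491.  -83.8 149.4] [[0.156, 0.988, -0.002], [0.988, -0.156, -0.0], [-0.001, -0.002, -1.0]] [-0.3 -0.3 -1. ] 52.4 0.0
n=1 [0.00604, -0.00014, 0.02436] az -0.00873 turn 0.5 q6 -0.25
```

```bash
python3 -m handwheel '[0.003,0,0.0122,0,0,-0.0044,0.6,0.003,0,0.0122,0,0,-0.0044,0.6,0,0,0,0,0,0,0,0,0,0,0,0,0,0,0,0,0,0,0,0,0,0,0,0,0,0,0,0,0,0,0,0,0,0,0]' 25
python3 -m handwheel '[0,0.005,0,0,0,0,0,0,0.01,0,0,0,0,0,0,0.015,0,0,0,0,0,0,0.018,0,0,0,0,0,0,0.018,0,0,0,0,0,0,0.018,0,0,0,0,0,0,0.018,0,0,0,0,0,0,0.018,0,0,0,0,0,0,0.018,0,0,0,0,0,0,0.018,0,0,0,0,0]'
python3 -m handwheel '[0,0.012,0,0,0,0,0,0,0.01,0,0,0,0,0,0,0.004,0,0,0,0,0,0,0.002,0,0,0,0,0,0,0,0,0,0,0,0,0,0,0,0,0,0,0]'
python3 - <<'E'
from h import *
st()
E
```

```text
time_s: 2.43
tool_pos: [493.0, -72.6, 126.9]
tool_rot: [0.754, 0.657, 0.0, 0.0]
contact_force: [-0.5, -0.2, 0.2]
width: 21.6
grasp_force: 0.0
time_s: 3.27
tool_pos: [647.9, -96.1, 126.6]
tool_rot: [0.755, 0.656, -0.001, 0.001]
contact_force: [-4.6, -10.9, 0.9]
width: 11.9
grasp_force: 25.0
time_s: 3.77
tool_pos: [673.2, -100.0, 126.7]
tool_rot: [0.755, 0.656, -0.003, -0.001]
contact_force: [-15.0, -9.5, 6.1]
width: 11.6
grasp_force: 25.0
3.77 [ 673.2 -100.   126.7] [[0.139, 0.99, -0.006], [0.99, -0.139, -0.003], [-0.004, -0.006, -1.0]] [-15.   -9.5   6.1] 11.6 25.0
```

```bash
python3 -m handwheel '[0,0,0,0,0,0,0.5,0,0,0,0,0,0,0.5,0,0,0,0,0,0,0.5,0,0,-0.02,0,0,0,0.5,0,0,-0.04,0,0,0,0.5,0,-0.02,-0.035,0,0,0,0.5,0,-0.03,-0.025,0,0,0,0.5,0,-0.035,-0.02,0,0,0,0.5,0,-0.035,-0.01,0,0,0,0.5,0,-0.035,0,0,0,0,0.5,0,0,0,0,0,0,0.5]'
python3 - <<'E'
from h import *
st()
import pickle
a=cap('top');b=cap('wrist');pickle.dump({'top':a,'wrist':b},open('c1.pkl','wb'))
print(np.array(b['tvec']).round(1))
cv2.imwrite('pics/c1.png',cv2.resize(np.hstack([a['color'],b['color']])[:,:,::-1],(800,300),interpolation=cv2.INTER_AREA))
cv2.imwrite('pics/w1.png',b['color'][:,:,::-1])
E
```

```text
time_s: 4.68
tool_pos: [516.6, -74.8, 276.9]
tool_rot: [0.754, 0.657, -0.001, -0.001]
contact_force: [0.8, 0.3, 0.7]
width: 43.9
grasp_force: 0.0
4.68 [516.6 -74.8 276.9] [[0.137, 0.991, -0.003], [0.991, -0.137, 0.001], [0.001, -0.003, -1.0]] [0.8 0.3 0.7] 43.9 0.0
[-524.7  -35.6  364.9]
```

View pics/c1.png

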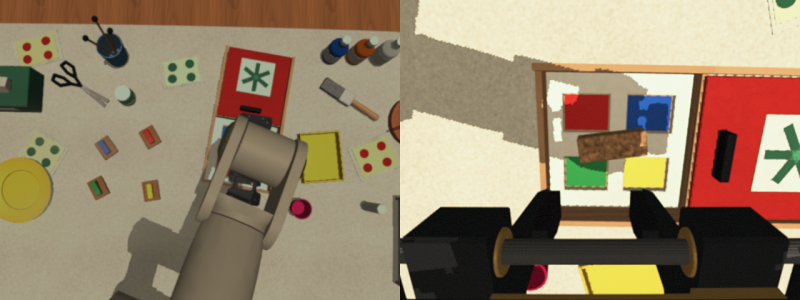

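The cover is open. The wrist view shows the cork at the middle of the insert, with pads red and blue at the top and green and yellow at the bottom; I'll enlarge it to measure.

```bash
python3 - <<'E'
import cv2
a=cv2.imread('pics/w1.png')[90:320,200:480]
cv2.imwrite('pics/w1c.png',cv2.resize(a,None,fx=2.6,fy=2.6,interpolation=cv2.INTER_CUBIC))
E
```

```text
(no output)
```

View pics/w1c.png

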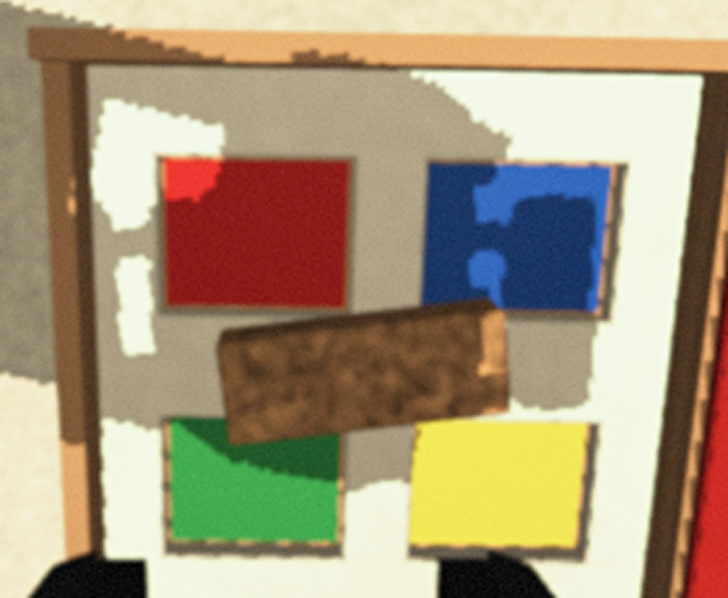

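```bash
python3 - <<'E'
from h import *
import pickle
c=pickle.load(open('c1.pkl','rb'))['wrist']
Rm=cv2.Rodrigues(np.array(c['rvec'],float))[0];print('cam',(-Rm.T@np.array(c['tvec'])).round(1),'fwd',Rm[2].round(3))
f=lambda v,z:px2w(c,(np.array(v)+.5)/2.6-.5+[200,90],z)[:,:2]
a=np.radians(BY);E=np.array([[np.cos(a),np.sin(a)],[-np.sin(a),np.cos(a)]])
for nm,v in dict(red=[(158,157),(355,156),(350,310),(163,312)],yel=[(414,422),(600,424),(584,560),(408,556)],grn=[(165,417),(345,419),(342,556),(165,553)],blu=[(427,160),(627,164),(609,319),(421,308)]).items():
    p=f(v,20);d=p[1]-p[0]+p[2]-p[3];print(nm,p.mean(0).round(1),'boxframe',((p.mean(0)-[550,-87])@E.T).round(1),'yaw',np.degrees(np.arctan2(d[1],d[0])).round(2),[round(np.linalg.norm(p[i]-p[i-1]),1) for i in range(4)])
for v in ([(222,348),(504,315),(509,410),(231,443)],[(219,330),(495,302),(509,410),(231,443)]):
    p=f(v,44);d=p[1]-p[0]+p[2]-p[3];print('cork',p.mean(0).round(1),((p.mean(0)-[550,-87])@E.T).round(1),'yaw',np.degrees(np.arctan2(d[1],d[0])).round(2),[round(np.linalg.norm(p[i]-p[i-1]),1) for i in range(4)])
E
```

```text
cam [529.4  -2.7 359.8] fwd [-0.039 -0.283 -0.958]
red [512.9 -38.5] boxframe [-43.8  42.5] yaw -7.47 [np.float64(49.5), np.float64(62.2), np.float64(49.2), np.float64(61.5)]
yel [ 584.  -137.2] boxframe [ 41.  -44.7] yaw -8.95 [np.float64(49.3), np.float64(63.3), np.float64(50.2), np.float64(62.4)]
grn [ 499.4 -123.9] boxframe [-44.6 -43.9] yaw -8.76 [np.float64(50.0), np.float64(61.0), np.float64(50.4), np.float64(62.5)]
blu [597.3 -51.5] boxframe [41.6 42.1] yaw -10.08 [np.float64(47.3), np.float64(63.5), np.float64(49.8), np.float64(62.3)]
cork [541.3 -84.8] [-8.9  0.9] yaw -0.96 [np.float64(30.9), np.float64(87.2), np.float64(30.4), np.float64(88.3)]
cork [540.7 -82.2] [-9.9  3.3] yaw -1.41 [np.float64(36.6), np.float64(84.8), np.float64(34.8), np.float64(88.3)]
```

```bash
sed -i 's/(550,-87)/(548.8,-87.5)/' h.py; python3 - <<'E'
from h import *
go(541.2,-84.3,150,89,14)
E
```

```text
n=14 [0.0007, 0.00152, 0.00908] az 0.10358 turn -83.1 q6 -0.23
```

```bash
python3 -m handwheel '[0.0007,0.0015,0.009,0,0,0.1036,0.68,0.0007,0.0015,0.009,0,0,0.1036,0.68,0.0007,0.0015,0.009,0,0,0.1036,0.68,0.0007,0.0015,0.009,0,0,0.1036,0.68,0.0007,0.0015,0.009,0,0,0.1036,0.68,0.0007,0.0015,0.009,0,0,0.1036,0.68,0.0007,0.0015,0.009,0,0,0.1036,0.68]'
python3 -m handwheel '[0.0007,0.0015,0.009,0,0,0.1036,0.68,0.0007,0.0015,0.009,0,0,0.1036,0.68,0.0007,0.0015,0.009,0,0,0.1036,0.68,0.0007,0.0015,0.009,0,0,0.1036,0.68,0.0007,0.0015,0.009,0,0,0.1036,0.68,0.0007,0.0015,0.009,0,0,0.1036,0.68,0.0007,0.0015,0.009,0,0,0.1036,0.68,0,0,0,0,0,0,0.68]'
python3 - <<'E'
from h import *
s=st();go(541.2,-84.3,88,89,4)
E
```

```text
time_s: 5.37
tool_pos: [534.4, -77.0, 212.5]
tool_rot: [0.939, 0.344, 0.0, 0.0]
contact_force: [-1.0, 0.2, -0.2]
width: 60.1
grasp_force: 0.0
time_s: 6.03
tool_pos: [542.2, -84.7, 148.4]
tool_rot: [1.0, -0.011, -0.001, -0.0]
contact_force: [-0.4, -0.3, 0.7]
width: 59.8
grasp_force: 0.0
6.03 [542.2 -84.7 148.4] [[1.0, -0.021, -0.002], [-0.021, -1.0, 0.001], [-0.002, -0.001, -1.0]] [-0.4 -0.3  0.7] 59.8 0.0
n=4 [-0.00021, -7e-05, 0.0151] az -0.001 turn 0.2 q6 1.22
```

```bash
python3 -m handwheel '[0,0,0.02,0,0,0,0.68,0,0,0.02,0,0,0,0.68,0,0,0.015,0,0,0,0.68,0,0,0.006,0,0,0,0.68,0,0,0,0,0,0,0,0,0,0,0,0,0,0,0,0,0,0,0,0,0,0,0,0,0,0,0,0,0,0,0,0,0,0,0]' 20
python3 -m handwheel '[0,0,0,0,0,0,0,0,0,-0.02,0,0,0,0,0,0,-0.035,0,0,0,0,0,0,-0.035,0,0,0,0]'
python3 - <<'E'
from h import *
s=st();go(544.1,-324.5,150,94.9,10)
E
```

```text
time_s: 6.78
tool_pos: [541.7, -84.5, 90.3]
tool_rot: [1.0, -0.009, 0.001, 0.0]
contact_force: [1.2, 0.4, 2.9]
width: 33.5
grasp_force: 20.0
time_s: 7.12
tool_pos: [540.7, -84.2, 179.9]
tool_rot: [1.0, -0.009, -0.001, -0.0]
contact_force: [1.1, -0.3, -0.7]
width: 34.0
grasp_force: 20.0
7.12 [540.7 -84.2 179.9] [[1.0, -0.018, -0.003], [-0.018, -1.0, 0.001], [-0.003, -0.001, -1.0]] [ 1.1 -0.3 -0.7] 34.0 20.0
n=10 [-0.00034, 0.02404, 0.00297] az -0.01032 turn 5.9 q6 1.22
```

```bash
python3 -m handwheel '[-0.0003,0.024,0.003,0,0,-0.0103,0,-0.0003,0.024,0.003,0,0,-0.0103,0,-0.0003,0.024,0.003,0,0,-0.0103,0,-0.0003,0.024,0.003,0,0,-0.0103,0,-0.0003,0.024,0.003,0,0,-0.0103,0,-0.0003,0.024,0.003,0,0,-0.0103,0,-0.0003,0.024,0.003,0,0,-0.0103,0,-0.0003,0.024,0.003,0,0,-0.0103,0,-0.0003,0.024,0.003,0,0,-0.0103,0,-0.0003,0.024,0.003,0,0,-0.0103,0,0,0,0,0,0,0,0]'
python3 -m handwheel '[0,0,0.025,0,0,0,0,0,0,0.025,0,0,0,0,0,0,0.018,0,0,0,0,0,0,0.004,0,0,0,0,0,0,0,0,0,0,0]'
python3 - <<'E'
from h import *
s=st()
E
```

```text
time_s: 8.03
tool_pos: [544.6, -328.0, 148.6]
tool_rot: [0.999, 0.041, -0.0, 0.0]
contact_force: [-0.3, 0.8, -1.2]
width: 33.9
grasp_force: 20.0
time_s: 8.45
tool_pos: [544.6, -323.4, 76.7]
tool_rot: [0.999, 0.043, -0.001, -0.001]
contact_force: [0.2, -0.8, -0.4]
width: 33.9
grasp_force: 20.0
8.45 [ 544.6 -323.4   76.7] [[0.996, 0.085, -0.002], [0.085, -0.996, 0.002], [-0.002, -0.002, -1.0]] [ 0.2 -0.8 -0.4] 33.9 20.0
```

```bash
python3 -m handwheel '[0,0,0.002,0,0,0,0.6,0,0,0,0,0,0,0.6,0,0,0,0,0,0,0.6,0,0,-0.02,0,0,0,0.6,0,0,-0.035,0,0,0,0.5,0,0,-0.035,0,0,0,0.5,0,0,-0.035,0,0,0,0.5,0,0,-0.035,0,0,0,0.5,0,0,0,0,0,0,0.5]'
python3 - <<'E'
from h import *
import pickle
st();c=cap('top');w=cap('wrist');pickle.dump({'top':c,'wrist':w},open('c2.pkl','wb'));im=c['color'][:,:,::-1]
A=cv2.resize(im[190:330,130:270],None,fx=3,fy=3,interpolation=cv2.INTER_CUBIC)
B=cv2.resize(w['color'][:,:,::-1],(376,282),interpolation=cv2.INTER_AREA)
o=np.zeros((420,800,3),np.uint8);o[:,:420]=A;o[:282,424:]=B;cv2.imwrite('pics/c2.png',o)
E
```

```text
time_s: 9.2
tool_pos: [546.4, -325.1, 243.5]
tool_rot: [0.999, 0.043, 0.005, 0.005]
contact_force: [1.3, 0.6, 0.4]
width: 43.8
grasp_force: 0.0
9.2 [ 546.4 -325.1  243.5] [[0.996, 0.085, 0.01], [0.085, -0.996, -0.009], [0.009, 0.01, -1.0]] [1.3 0.6 0.4] 43.8 0.0
```

View pics/c2.png

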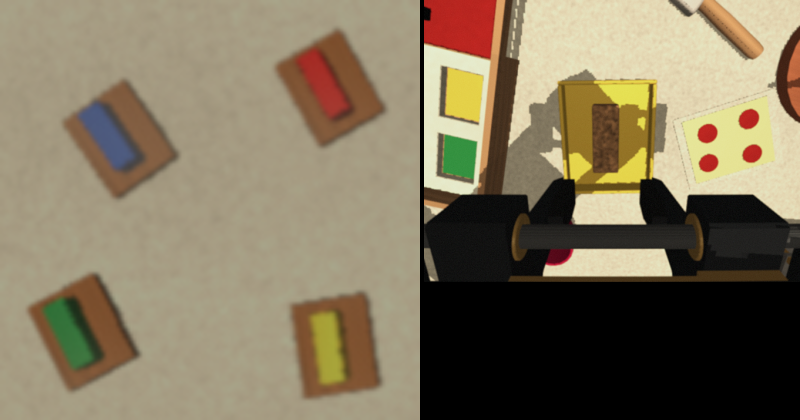

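```bash
cat >> h.py <<'E'
def det(c,near,z=12,gate=45,sat=None):
    """stamp base pose near world xy: most plausible 60x48 rectangle"""
    hsv=cv2.cvtColor(c['color'],cv2.COLOR_RGB2HSV)
    lab=cv2.cvtColor(c['color'],cv2.COLOR_RGB2LAB).astype(int)
    p=w2px(c,[[near[0]+dx,near[1]+dy,z] for dx in(-gate,gate) for dy in(-gate,gate)])
    lo=np.maximum(p.min(0).astype(int),0);hi=np.minimum(p.max(0).astype(int)+1,[640,480])
    h=hsv[lo[1]:hi[1],lo[0]:hi[0]]
    s=np.maximum(h[:,:,1],0).astype(np.uint8)
    t=sat or cv2.threshold(s,0,255,cv2.THRESH_OTSU)[0]
    m=(s>t).astype(np.uint8)
    m=cv2.morphologyEx(m,cv2.MORPH_CLOSE,np.ones((5,5)))
    n,l,stt,_=cv2.connectedComponentsWithStats(m)
    i=1+np.argmax(stt[1:,4])
    cn=max(cv2.findContours((l==i).astype(np.uint8),cv2.RETR_EXTERNAL,cv2.CHAIN_APPROX_NONE)[0],key=cv2.contourArea).reshape(-1,2)
    w=px2w(c,cn+lo,z)[:,:2].astype(np.float32)
    (cx,cy),(a,b),ang=cv2.minAreaRect(w)
    if a<b: a,b,ang=b,a,ang+90
    ang=(ang+90)%180-90
    print('det',round(cx,1),round(cy,1),'yaw',round(ang,1),'size',round(a,1),round(b,1));return cx,cy,ang
E
python3 - <<'E'
from h import *
import pickle
c=pickle.load(open('c2.pkl','rb'))['top']
for n in ((555,320.7),(591.5,188.6),(433.5,339),(430,179.6)): det(c,n)
go(430,179.6,250,101.5,16)
E
```

```text
det 555.4 321.9 yaw 37.4 size 60.0 48.1
det 591.5 189.5 yaw 31.0 size 59.1 46.2
det 433.5 340.0 yaw 29.5 size 59.2 48.1
det 429.6 179.8 yaw 11.0 size 58.2 47.2
n=16 [-0.00275, -0.0322, -0.0009] az -0.00721 turn 6.6 q6 0.76
```

```bash
python3 -m handwheel '[-0.0028,-0.0322,-0.0009,0,0,-0.0072,0.6,-0.0028,-0.0322,-0.0009,0,0,-0.0072,0.6,-0.0028,-0.0322,-0.0009,0,0,-0.0072,0.6,-0.0028,-0.0322,-0.0009,0,0,-0.0072,0.6,-0.0028,-0.0322,-0.0009,0,0,-0.0072,0.6,-0.0028,-0.0322,-0.0009,0,0,-0.0072,0.6,-0.0028,-0.0322,-0.0009,0,0,-0.0072,0.6,-0.0028,-0.0322,-0.0009,0,0,-0.0072,0.6]'
python3 -m handwheel '[-0.0028,-0.0322,-0.0009,0,0,-0.0072,0.6,-0.0028,-0.0322,-0.0009,0,0,-0.0072,0.6,-0.0028,-0.0322,-0.0009,0,0,-0.0072,0.6,-0.0028,-0.0322,-0.0009,0,0,-0.0072,0.6,-0.0028,-0.0322,-0.0009,0,0,-0.0072,0.6,-0.0028,-0.0322,-0.0009,0,0,-0.0072,0.6,-0.0028,-0.0322,-0.0009,0,0,-0.0072,0.6,-0.0028,-0.0322,-0.0009,0,0,-0.0072,0.6,0,0,0,0,0,0,0.6]'
python3 - <<'E'
from h import *
import pickle
s=st();w=cap('wrist');t=cap('top');pickle.dump({'wrist':w,'top':t},open('c3.pkl','wb'))
x,y,a=det(w,(430,179.6));go(x,y,80,a+90,6)
cv2.imwrite('pics/w3.png',w['color'][:,:,::-1])
E
```

```text
time_s: 9.97
tool_pos: [493.4, -69.1, 241.1]
tool_rot: [0.997, 0.071, -0.001, -0.001]
contact_force: [0.7, -0.3, -0.2]
width: 53.0
grasp_force: 0.0
time_s: 10.72
tool_pos: [427.0, 183.1, 248.6]
tool_rot: [0.995, 0.102, -0.001, -0.001]
contact_force: [-0.1, -1.1, -0.4]
width: 52.8
grasp_force: 0.0
10.72 [427.  183.1 248.6] [[0.979, 0.204, -0.003], [0.204, -0.979, 0.001], [-0.003, -0.001, -1.0]] [-0.1 -1.1 -0.4] 52.8 0.0
det 429.9 179.9 yaw 10.8 size 59.9 47.0
n=6 [0.00027, 6e-05, 0.02811] az 0.00244 turn -0.8 q6 1.51
```

View pics/w3.png

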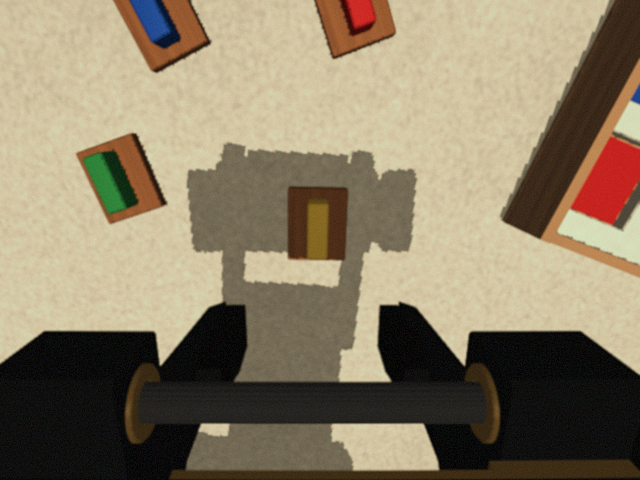

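```bash
python3 -m handwheel '[0.0008,0.0002,0.034,0,0,0.0075,0.6,0.0008,0.0002,0.034,0,0,0.0075,0.6,0,0,0.034,0,0,0,0.6,0,0,0.034,0,0,0,0.6,0,0,0.02,0,0,0,0.6,0,0,0.012,0,0,0,0.6,0,0,0,0,0,0,0.6,0,0,0,0,0,0,0,0,0,0,0,0,0,0,0,0,0,0,0,0,0,0,0,0,0,0,0,0]' 35
python3 -m handwheel '[0,0,0,0,0,0,0,0,0,0,0,0,0,0,0,0,0,0,0,0,0,0,0,0,0,0,0,0]'
python3 - <<'E'
from h import *
s=st();
E
```

```text
time_s: 11.73
tool_pos: [431.3, 179.2, 82.6]
tool_rot: [0.996, 0.092, 0.001, -0.0]
contact_force: [-0.9, -0.5, -0.1]
width: 28.4
grasp_force: 0.0
time_s: 12.07
tool_pos: [431.1, 179.4, 82.2]
tool_rot: [0.996, 0.093, 0.0, -0.0]
contact_force: [-0.9, -0.2, 7.1]
width: 15.7
grasp_force: 35.0
12.07 [431.1 179.4  82.2] [[0.983, 0.184, 0.001], [0.184, -0.983, 0.0], [0.001, 0.0, -1.0]] [-0.9 -0.2  7.1] 15.7 35.0
```

```bash
python3 -m handwheel '[0,0,-0.01,0,0,0,0,0,0,-0.025,0,0,0,0,0,0,-0.03,0,0,0,0,0,0,-0.025,0,0,0,0,0,0,0,0,0,0,0]'
python3 - <<'E'
from h import *
s=st();p=box(44.2,-43);print(p);go(p[0],p[1],170,81.55,12)
E
```

```text
time_s: 12.48
tool_pos: [432.2, 179.7, 175.6]
tool_rot: [0.996, 0.093, 0.004, -0.0]
contact_force: [1.3, 0.3, -1.5]
width: 15.7
grasp_force: 35.0
12.48 [432.2 179.7 175.6] [[0.983, 0.185, 0.007], [0.185, -0.983, 0.001], [0.007, 0.0, -1.0]] [ 1.3  0.3 -1.5] 15.7 35.0
[ 586.20149593 -136.52823781]
n=12 [0.01201, 0.02689, 0.00053] az 0.02777 turn -19.1 q6 1.53
```

```bash
python3 -m handwheel '[0.012,0.0269,0.0003,0,0,0.0278,0,0.012,0.0269,0.0003,0,0,0.0278,0,0.012,0.0269,0.0003,0,0,0.0278,0,0.012,0.0269,0.0003,0,0,0.0278,0,0.012,0.0269,0.0003,0,0,0.0278,0,0.012,0.0269,0.0003,0,0,0.0278,0,0.012,0.0269,0.0003,0,0,0.0278,0,0.012,0.0269,0.0003,0,0,0.0278,0,0.012,0.0269,0.0003,0,0,0.0278,0,0.012,0.0269,0.0003,0,0,0.0278,0,0.012,0.0269,0.0003,0,0,0.0278,0,0.012,0.0269,0.0003,0,0,0.0278,0]'
python3 -m handwheel '[0,0,0,0,0,0,0,0,0,0,0,0,0,0]'
python3 - <<'E'
from h import *
import pickle
s=st();p=box(44.2,-43);go(p[0],p[1],110,81.55,4)
w=cap('wrist');pickle.dump({'wrist':w},open('c4.pkl','wb'))
cv2.imwrite('pics/w4.png',w['color'][:,:,::-1])
E
```

```text
time_s: 13.48
tool_pos: [584.7, -138.4, 166.8]
tool_rot: [0.997, -0.075, -0.001, -0.0]
contact_force: [-0.6, 0.2, -1.1]
width: 15.6
grasp_force: 35.0
time_s: 13.65
tool_pos: [584.4, -138.1, 166.7]
tool_rot: [0.997, -0.075, -0.001, -0.0]
contact_force: [-0.5, 0.9, -1.8]
width: 15.8
grasp_force: 35.0
13.65 [ 584.4 -138.1  166.7] [[0.989, -0.149, -0.002], [-0.149, -0.989, 0.001], [-0.002, -0.001, -1.0]] [-0.5  0.9 -1.8] 15.8 35.0
n=4 [0.00042, -0.00045, 0.01417] az -0.00063 turn 0.1 q6 1.29
```

View pics/w4.png

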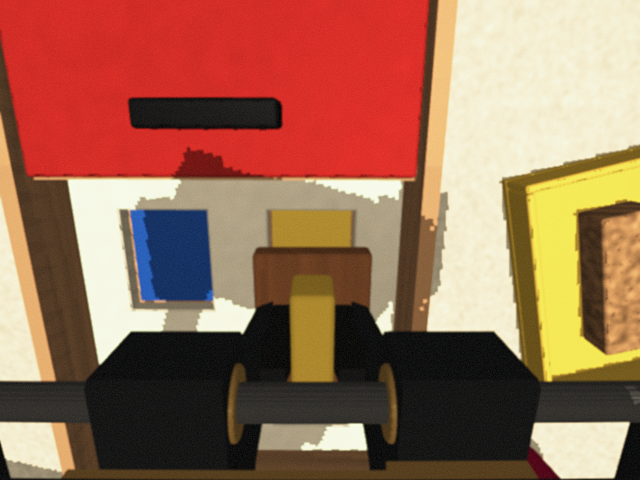

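```bash
python3 - <<'E'
from h import *
import pickle
w=pickle.load(open('c4.pkl','rb'))['wrist']
a=np.radians(BY);E=np.array([[np.cos(a),np.sin(a)],[-np.sin(a),np.cos(a)]])
B=lambda uv,z:((px2w(w,uv,z)[:,:2]-[548.8,-87.5])@E.T).round(1).tolist()
print('yellow rim far (expect 74.5; -17.5,-68.5)',B([(268,210),(354,210)],20))
print('blue rim (expect x 74.5/11.5, y 68.5/17.5)',B([(121,209),(209,209),(214,308),(132,309)],20))
print('stamp far edge top',B([(255,249),(370,249)],96.5))
s=arm.observe();print('TCP box',(E@(np.array(s['tool_pos'][:2])-[548.8,-87.5])).round(1))
E
```

```text
yellow rim far (expect 74.5; -17.5,-68.5) [[73.6, -19.6], [73.5, -69.2]]
blue rim (expect x 74.5/11.5, y 68.5/17.5) [[74.4, 65.6], [74.3, 14.5], [11.9, 16.2], [11.3, 67.6]]
stamp far edge top [[72.4, -22.5], [72.3, -68.1]]
TCP box [ 42.2 -43.7]
```

```bash
python3 -m handwheel '[0.0009,-0.0008,0.02,0,0,0,0,0,0,0.02,0,0,0,0,0,0,0.015,0,0,0,0,0,0,0.005,0,0,0,0,0,0,0,0,0,0,0]'
python3 -m handwheel '[0,0,0.002,0,0,0,0,0,0,0.002,0,0,0,0,0,0,0.002,0,0,0,0,0,0,0,0,0,0,0]'
python3 -m handwheel '[0,0,0.002,0,0,0,0,0,0,0.002,0,0,0,0,0,0,0,0,0,0,0]'
```

```text
time_s: 14.12
tool_pos: [585.0, -135.1, 106.9]
tool_rot: [0.997, -0.073, -0.001, -0.001]
contact_force: [0.3, 0.5, -0.8]
width: 15.8
grasp_force: 35.0
time_s: 14.45
tool_pos: [585.7, -136.4, 102.4]
tool_rot: [0.997, -0.074, 0.0, 0.0]
contact_force: [0.6, -0.2, -1.8]
width: 15.6
grasp_force: 35.0
time_s: 14.7
tool_pos: [585.5, -136.5, 97.9]
tool_rot: [0.997, -0.074, -0.0, -0.0]
contact_force: [-0.9, -0.0, -1.5]
width: 15.3
grasp_force: 35.0
```

```bash
python3 -m handwheel '[0,0,0.002,0,0,0,0,0,0,0.002,0,0,0,0,0,0,0.002,0,0,0,0,0,0,0.001,0,0,0,0,0,0,0,0,0,0,0]'
python3 -m handwheel '[0,0,0.0015,0,0,0,0,0,0,0,0,0,0,0,0,0,0,0,0,0,0]'
```

```text
time_s: 15.12
tool_pos: [585.6, -136.4, 90.8]
tool_rot: [0.997, -0.074, -0.0, -0.0]
contact_force: [0.1, 0.2, -1.0]
width: 15.9
grasp_force: 35.0
time_s: 15.37
tool_pos: [585.7, -136.5, 90.2]
tool_rot: [0.997, -0.074, 0.0, 0.0]
contact_force: [-2.3, 0.2, 5.4]
width: 15.6
grasp_force: 35.0
```

```bash
python3 -m handwheel '[0,0,-0.0005,0,0,0,0.35,0,0,0,0,0,0,0.35,0,0,0,0,0,0,0.35,0,0,-0.015,0,0,0,0.35,0,0,-0.035,0,0,0,0.35,0,0,-0.035,0,0,0,0.35,0,0,-0.03,0,0,0,0.35,0,0,0,0,0,0,0.35]'
python3 - <<'E'
from h import *
s=st();c=cap('top');det(c,(591.5,189));go(591.5,189.2,240,121,12)
E
```

```text
time_s: 16.03
tool_pos: [587.3, -137.1, 211.2]
tool_rot: [0.997, -0.074, 0.005, 0.002]
contact_force: [0.3, 0.2, -0.4]
width: 30.6
grasp_force: 0.0
16.03 [ 587.3 -137.1  211.2] [[0.989, -0.147, 0.01], [-0.147, -0.989, -0.004], [0.01, 0.003, -1.0]] [ 0.3  0.2 -0.4] 30.6 0.0
det 591.5 189.3 yaw 31.5 size 58.5 46.1
n=12 [0.00506, -0.02724, -0.00272] az -0.05743 turn 39.5 q6 1.29
```

```bash
python3 -m handwheel '[0.0051,-0.0272,-0.0025,0,0,-0.0574,0.6,0.0051,-0.0272,-0.0025,0,0,-0.0574,0.6,0.0051,-0.0272,-0.0025,0,0,-0.0574,0.6,0.0051,-0.0272,-0.0025,0,0,-0.0574,0.6,0.0051,-0.0272,-0.0025,0,0,-0.0574,0.6,0.0051,-0.0272,-0.0025,0,0,-0.0574,0.6,0.0051,-0.0272,-0.0025,0,0,-0.0574,0.6,0.0051,-0.0272,-0.0025,0,0,-0.0574,0.6,0.0051,-0.0272,-0.0025,0,0,-0.0574,0.6,0.0051,-0.0272,-0.0025,0,0,-0.0574,0.6,0.0051,-0.0272,-0.0025,0,0,-0.0574,0.6,0.0051,-0.0272,-0.0025,0,0,-0.0574,0.6]'
python3 -m handwheel '[0,0,0,0,0,0,0.6,0,0,0,0,0,0,0.6]'
python3 - <<'E'
from h import *
s=st();w=cap('wrist');x,y,a=det(w,(591.5,189));go(x,y,81,a+90,1)
E
```

```text
time_s: 17.08
tool_pos: [590.9, 190.4, 233.5]
tool_rot: [0.963, 0.268, -0.001, -0.0]
contact_force: [-0.7, 0.1, 0.3]
width: 52.9
grasp_force: 0.0
time_s: 17.25
tool_pos: [590.9, 190.1, 233.9]
tool_rot: [0.963, 0.268, -0.001, -0.0]
contact_force: [0.5, 0.4, 0.4]
width: 53.1
grasp_force: 0.0
17.25 [590.9 190.1 233.9] [[0.857, 0.516, -0.002], [0.516, -0.857, -0.0], [-0.002, -0.001, -1.0]] [0.5 0.4 0.4] 53.1 0.0
det 592.2 189.9 yaw 31.3 size 59.3 47.2
n=1 [0.00144, -0.00029, 0.15297] az -0.00581 turn 0.3 q6 1.15
```

```bash
python3 -m handwheel '[0.0012,0,0.035,0,0,-0.0058,0.6,0,0,0.035,0,0,0,0.6,0,0,0.035,0,0,0,0.6,0,0,0.028,0,0,0,0.6,0,0,0.014,0,0,0,0.6,0,0,0.005,0,0,0,0.6,0,0,0,0,0,0,0.6,0,0,0,0,0,0,0,0,0,0,0,0,0,0,0,0,0,0,0,0,0,0,0,0,0,0,0,0]' 35
python3 -m handwheel '[0,0,0,0,0,0,0,0,0,0,0,0,0,0,0,0,0,0,0,0,0,0,0,0,0,0,0,0]'
python3 -m handwheel '[0,0,-0.01,0,0,0,0,0,0,-0.025,0,0,0,0,0,0,-0.03,0,0,0,0,0,0,-0.025,0,0,0,0,0,0,0,0,0,0,0,0,0,0,0,0,0,0]'
python3 - <<'E'
from h import *
s=st();p=box(-43,43);print(p);go(p[0],p[1],170,81.55,12)
E
```

```text
time_s: 18.22
tool_pos: [592.8, 189.7, 84.1]
tool_rot: [0.963, 0.27, 0.001, 0.0]
contact_force: [0.5, -1.3, 0.6]
width: 28.0
grasp_force: 0.0
time_s: 18.55
tool_pos: [592.6, 189.8, 83.6]
tool_rot: [0.963, 0.27, 0.0, 0.0]
contact_force: [-0.2, -0.7, 4.2]
width: 15.6
grasp_force: 35.0
time_s: 19.05
tool_pos: [592.6, 189.8, 174.4]
tool_rot: [0.963, 0.27, 0.001, 0.0]
contact_force: [-0.6, 0.2, -1.2]
width: 16.2
grasp_force: 35.0
19.05 [592.6 189.8 174.4] [[0.854, 0.52, 0.002], [0.52, -0.854, 0.0], [0.002, 0.001, -1.0]] [-0.6  0.2 -1.2] 16.2 35.0
[512.58547744 -38.64809772]
n=12 [-0.01103, 0.01737, 0.00034] az 0.05783 turn -39.8 q6 1.14
```

```bash
python3 -m handwheel '[-0.011,0.0174,0.0003,0,0,0.0578,0,-0.011,0.0174,0.0003,0,0,0.0578,0,-0.011,0.0174,0.0003,0,0,0.0578,0,-0.011,0.0174,0.0003,0,0,0.0578,0,-0.011,0.0174,0.0003,0,0,0.0578,0,-0.011,0.0174,0.0003,0,0,0.0578,0,-0.011,0.0174,0.0003,0,0,0.0578,0,-0.011,0.0174,0.0003,0,0,0.0578,0,-0.011,0.0174,0.0003,0,0,0.0578,0,-0.011,0.0174,0.0003,0,0,0.0578,0,-0.011,0.0174,0.0003,0,0,0.0578,0,-0.011,0.0174,0.0003,0,0,0.0578,0]'
python3 -m handwheel '[0,0,0,0,0,0,0,0,0,0,0,0,0,0]'
python3 - <<'E'
from h import *
import pickle
s=st();p=box(-42.4,43);go(p[0],p[1],108,81.55,1)
w=cap('wrist');pickle.dump({'wrist':w},open('c5.pkl','wb'))
cv2.imwrite('pics/w5.png',w['color'][:,:,::-1])
E
```

```text
time_s: 20.05
tool_pos: [511.7, -39.6, 168.1]
tool_rot: [0.997, -0.075, -0.001, -0.0]
contact_force: [0.4, 0.4, -1.1]
width: 16.1
grasp_force: 35.0
time_s: 20.22
tool_pos: [512.2, -39.3, 168.5]
tool_rot: [0.997, -0.074, -0.001, -0.0]
contact_force: [0.4, -0.3, -1.3]
width: 15.8
grasp_force: 35.0
20.22 [512.2 -39.3 168.5] [[0.989, -0.148, -0.002], [-0.148, -0.989, 0.001], [-0.002, -0.001, -1.0]] [ 0.4 -0.3 -1.3] 15.8 35.0
n=1 [0.00104, -0.00067, 0.06054] az -0.00062 turn 0.0 q6 1.41
```

View pics/w5.png

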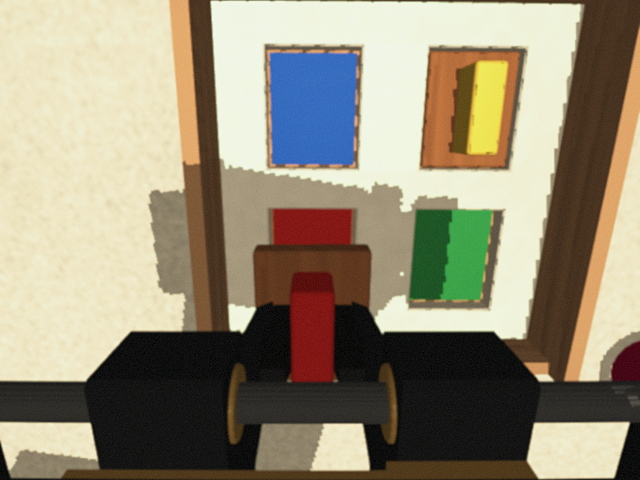

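```bash
python3 -m handwheel '[0.0005,-0.0008,0.02,0,0,0,0,0,0,0.02,0,0,0,0,0,0,0.015,0,0,0,0,0,0,0.005,0,0,0,0,0,0,0,0,0,0,0]'
python3 -m handwheel '[0,0,0.002,0,0,0,0,0,0,0.002,0,0,0,0,0,0,0.002,0,0,0,0,0,0,0,0,0,0,0]'
python3 -m handwheel '[0,0,0.002,0,0,0,0,0,0,0.002,0,0,0,0,0,0,0,0,0,0,0]'
```

```text
time_s: 20.68
tool_pos: [513.3, -37.4, 108.3]
tool_rot: [0.997, -0.073, -0.001, -0.0]
contact_force: [0.0, -0.5, -1.3]
width: 15.6
grasp_force: 35.0
time_s: 21.02
tool_pos: [513.5, -38.2, 103.7]
tool_rot: [0.997, -0.073, 0.0, 0.0]
contact_force: [0.5, -0.6, -1.7]
width: 16.1
grasp_force: 35.0
time_s: 21.27
tool_pos: [513.4, -38.2, 99.3]
tool_rot: [0.997, -0.074, -0.0, -0.0]
contact_force: [0.2, 0.1, -1.7]
width: 15.5
grasp_force: 35.0
```

In freely; continue to the floor, release and rise.

```bash
python3 -m handwheel '[0,0,0.002,0,0,0,0,0,0,0.002,0,0,0,0,0,0,0.002,0,0,0,0,0,0,0.001,0,0,0,0,0,0,0,0,0,0,0]'
python3 -m handwheel '[0,0,0.0015,0,0,0,0,0,0,0,0,0,0,0,0,0,0,0,0,0,0]'
```

```text
time_s: 21.68
tool_pos: [513.3, -38.2, 92.2]
tool_rot: [0.997, -0.074, -0.0, -0.0]
contact_force: [-1.6, -1.1, -1.3]
width: 16.0
grasp_force: 35.0
time_s: 21.93
tool_pos: [513.5, -38.3, 91.6]
tool_rot: [0.997, -0.074, 0.0, 0.0]
contact_force: [-1.4, 1.1, 5.4]
width: 15.5
grasp_force: 35.0
```

```bash
python3 -m handwheel '[0,0,-0.0005,0,0,0,0.35,0,0,0,0,0,0,0.35,0,0,0,0,0,0,0.35,0,0,-0.015,0,0,0,0.35,0,0,-0.035,0,0,0,0.35,0,0,-0.035,0,0,0,0.35,0,0,-0.03,0,0,0,0.35,0,0,0,0,0,0,0.35]'
python3 - <<'E'
from h import *
s=st();c=cap('top');cv2.imwrite('pics/t6.png',c['color'][:,:,::-1])
x,y,a=det(c,(433.5,339.5));det(c,(555.4,321));go(x,y,240,a+90,16)
E
```

```text
time_s: 22.6
tool_pos: [515.1, -38.6, 211.9]
tool_rot: [0.997, -0.073, 0.005, 0.001]
contact_force: [0.2, -0.6, -0.3]
width: 30.8
grasp_force: 0.0
22.6 [515.1 -38.6 211.9] [[0.989, -0.146, 0.01], [-0.146, -0.989, -0.003], [0.01, 0.002, -1.0]] [ 0.2 -0.6 -0.3] 30.8 0.0
det 433.6 339.7 yaw 29.9 size 59.2 48.9
det 555.4 321.9 yaw 37.3 size 60.0 48.1
n=16 [-0.00105, -0.02459, -0.00201] az -0.04186 turn 38.4 q6 1.41
```

```bash
python3 -m handwheel '[-0.001,-0.0246,-0.0018,0,0,-0.0419,0.6,-0.001,-0.0246,-0.0018,0,0,-0.0419,0.6,-0.001,-0.0246,-0.0018,0,0,-0.0419,0.6,-0.001,-0.0246,-0.0018,0,0,-0.0419,0.6,-0.001,-0.0246,-0.0018,0,0,-0.0419,0.6,-0.001,-0.0246,-0.0018,0,0,-0.0419,0.6,-0.001,-0.0246,-0.0018,0,0,-0.0419,0.6,-0.001,-0.0246,-0.0018,0,0,-0.0419,0.6]'
python3 -m handwheel '[-0.001,-0.0246,-0.0018,0,0,-0.0419,0.6,-0.001,-0.0246,-0.0018,0,0,-0.0419,0.6,-0.001,-0.0246,-0.0018,0,0,-0.0419,0.6,-0.001,-0.0246,-0.0018,0,0,-0.0419,0.6,-0.001,-0.0246,-0.0018,0,0,-0.0419,0.6,-0.001,-0.0246,-0.0018,0,0,-0.0419,0.6,-0.001,-0.0246,-0.0018,0,0,-0.0419,0.6,-0.001,-0.0246,-0.0018,0,0,-0.0419,0.6,0,0,0,0,0,0,0.6,0,0,0,0,0,0,0.6]'
python3 - <<'E'
from h import *
s=st();w=cap('wrist');x,y,a=det(w,(433.6,339.7));go(x,y,81,a+90,1)
E
```

```text
time_s: 23.32
tool_pos: [505.1, 158.8, 219.4]
tool_rot: [0.995, 0.095, -0.001, -0.0]
contact_force: [0.4, -0.4, 0.6]
width: 53.0
grasp_force: 0.0
time_s: 24.15
tool_pos: [433.0, 340.6, 234.0]
tool_rot: [0.966, 0.259, -0.001, 0.0]
contact_force: [-0.7, -0.1, -0.1]
width: 52.8
grasp_force: 0.0
24.15 [433.  340.6 234. ] [[0.865, 0.501, -0.002], [0.501, -0.865, -0.001], [-0.002, 0.0, -1.0]] [-0.7 -0.1 -0.1] 52.8 0.0
det 433.6 340.7 yaw 29.7 size 60.0 47.2
n=1 [0.00078, -0.00066, 0.15313] az 0.00437 turn -0.3 q6 1.5
```

```bash
python3 -m handwheel '[0,0,0.035,0,0,0.0044,0.6,0,0,0.035,0,0,0,0.6,0,0,0.035,0,0,0,0.6,0,0,0.028,0,0,0,0.6,0,0,0.014,0,0,0,0.6,0,0,0.005,0,0,0,0.6,0,0,0,0,0,0,0.6,0,0,0,0,0,0,0,0,0,0,0,0,0,0,0,0,0,0,0,0,0,0,0,0,0,0,0,0]' 35
python3 -m handwheel '[0,0,0,0,0,0,0,0,0,0,0,0,0,0,0,0,0,0,0,0,0,0,0,0,0,0,0,0]'
python3 -m handwheel '[0,0,-0.01,0,0,0,0,0,0,-0.025,0,0,0,0,0,0,-0.03,0,0,0,0,0,0,-0.025,0,0,0,0,0,0,0,0,0,0,0,0,0,0,0,0,0,0]'
python3 - <<'E'
from h import *
s=st();p=box(-43,-43);print(p);go(p[0],p[1],170,81.55,16)
E
```

```text
time_s: 25.12
tool_pos: [434.0, 340.2, 84.3]
tool_rot: [0.967, 0.256, 0.001, -0.0]
contact_force: [0.3, -1.2, -0.6]
width: 28.2
grasp_force: 0.0
time_s: 25.45
tool_pos: [433.8, 340.2, 83.8]
tool_rot: [0.967, 0.257, 0.0, -0.0]
contact_force: [-0.7, 0.1, 6.2]
width: 15.9
grasp_force: 35.0
time_s: 25.95
tool_pos: [433.8, 340.2, 174.4]
tool_rot: [0.967, 0.257, 0.001, -0.0]
contact_force: [0.1, -1.0, -2.3]
width: 15.6
grasp_force: 35.0
25.95 [433.8 340.2 174.4] [[0.868, 0.496, 0.002], [0.496, -0.868, 0.001], [0.002, 0.0, -1.0]] [ 0.1 -1.  -2.3] 15.6 35.0
[ 499.94809772 -123.71452256]
n=16 [-0.00194, 0.02977, 0.00026] az 0.04165 turn -38.2 q6 1.5
```

```bash
python3 -m handwheel '[-0.0019,0.0298,0.0003,0,0,0.0416,0,-0.0019,0.0298,0.0003,0,0,0.0416,0,-0.0019,0.0298,0.0003,0,0,0.0416,0,-0.0019,0.0298,0.0003,0,0,0.0416,0,-0.0019,0.0298,0.0003,0,0,0.0416,0,-0.0019,0.0298,0.0003,0,0,0.0416,0,-0.0019,0.0298,0.0003,0,0,0.0416,0,-0.0019,0.0298,0.0003,0,0,0.0416,0]'
python3 -m handwheel '[-0.0019,0.0298,0.0003,0,0,0.0416,0,-0.0019,0.0298,0.0003,0,0,0.0416,0,-0.0019,0.0298,0.0003,0,0,0.0416,0,-0.0019,0.0298,0.0003,0,0,0.0416,0,-0.0019,0.0298,0.0003,0,0,0.0416,0,-0.0019,0.0298,0.0003,0,0,0.0416,0,-0.0019,0.0298,0.0003,0,0,0.0416,0,-0.0019,0.0298,0.0003,0,0,0.0416,0,0,0,0,0,0,0,0,0,0,0,0,0,0,0]'
python3 - <<'E'
from h import *
import pickle
s=st();p=box(-43,-43);go(p[0],p[1],108,81.55,1)
w=cap('wrist');pickle.dump({'wrist':w},open('c7.pkl','wb'))
cv2.imwrite('pics/w7.png',w['color'][:,:,::-1])
E
```

```text
time_s: 26.62
tool_pos: [505.8, 112.1, 169.4]
tool_rot: [0.996, 0.092, -0.001, -0.0]
contact_force: [0.6, -0.5, -1.3]
width: 16.2
grasp_force: 35.0
time_s: 27.45
tool_pos: [499.9, -125.0, 167.2]
tool_rot: [0.997, -0.075, -0.001, -0.001]
contact_force: [-0.3, 0.7, -1.0]
width: 15.5
grasp_force: 35.0
27.45 [ 499.9 -125.   167.2] [[0.989, -0.149, -0.003], [-0.149, -0.989, 0.001], [-0.003, -0.001, -1.0]] [-0.3  0.7 -1. ] 15.5 35.0
n=1 [-0.0, -0.00123, 0.05923] az -0.00168 turn 0.1 q6 1.24
```

View pics/w7.png

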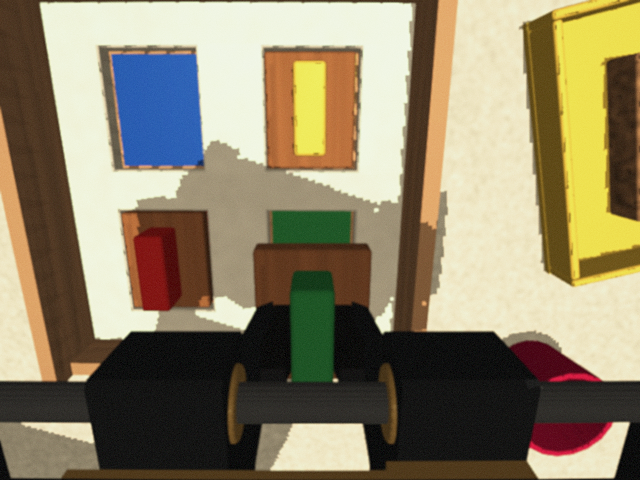

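```bash
python3 -m handwheel '[-0.0003,-0.0012,0.02,0,0,0,0,0,0,0.02,0,0,0,0,0,0,0.015,0,0,0,0,0,0,0.004,0,0,0,0,0,0,0,0,0,0,0]'
python3 -m handwheel '[0,0,0.002,0,0,0,0,0,0,0.002,0,0,0,0,0,0,0.002,0,0,0,0,0,0,0,0,0,0,0]'
python3 -m handwheel '[0,0,0.002,0,0,0,0,0,0,0.002,0,0,0,0,0,0,0,0,0,0,0]'
```

```text
time_s: 27.92
tool_pos: [500.2, -121.7, 108.5]
tool_rot: [0.997, -0.072, -0.001, -0.001]
contact_force: [0.1, -0.0, -1.2]
width: 15.8
grasp_force: 35.0
time_s: 28.25
tool_pos: [500.6, -122.9, 103.7]
tool_rot: [0.997, -0.073, 0.0, 0.0]
contact_force: [-0.1, -0.3, -1.3]
width: 15.3
grasp_force: 35.0
time_s: 28.5
tool_pos: [500.4, -122.9, 99.3]
tool_rot: [0.997, -0.073, -0.0, -0.0]
contact_force: [-0.3, -0.4, -2.2]
width: 15.4
grasp_force: 35.0
```

```bash
python3 -m handwheel '[0,0,0.002,0,0,0,0,0,0,0.002,0,0,0,0,0,0,0.002,0,0,0,0,0,0,0.001,0,0,0,0,0,0,0,0,0,0,0]'
python3 -m handwheel '[0,0,0.0015,0,0,0,0,0,0,0,0,0,0,0,0,0,0,0,0,0,0]'
```

```text
time_s: 28.92
tool_pos: [500.4, -122.9, 92.3]
tool_rot: [0.997, -0.073, -0.0, -0.0]
contact_force: [0.3, -0.1, -1.1]
width: 15.4
grasp_force: 35.0
time_s: 29.17
tool_pos: [500.5, -123.0, 91.8]
tool_rot: [0.997, -0.073, 0.0, 0.0]
contact_force: [-2.1, -0.2, 6.9]
width: 15.8
grasp_force: 35.0
```

Home. Release and go for blue.

```bash
python3 -m handwheel '[0,0,-0.0005,0,0,0,0.35,0,0,0,0,0,0,0.35,0,0,0,0,0,0,0.35,0,0,-0.015,0,0,0,0.35,0,0,-0.035,0,0,0,0.35,0,0,-0.035,0,0,0,0.35,0,0,-0.03,0,0,0,0.35,0,0,0,0,0,0,0.35]'
python3 - <<'E'
from h import *
s=st();c=cap('top')
x,y,a=det(c,(555.4,321));go(x,y,240,a+90,16)
E
```

```text
time_s: 29.83
tool_pos: [502.0, -123.5, 211.9]
tool_rot: [0.997, -0.073, 0.005, 0.002]
contact_force: [0.5, -0.3, 0.1]
width: 31.2
grasp_force: 0.0
29.83 [ 502.  -123.5  211.9] [[0.989, -0.146, 0.009], [-0.146, -0.989, -0.004], [0.009, 0.003, -1.0]] [ 0.5 -0.3  0.1] 31.2 0.0
det 555.3 321.9 yaw 37.4 size 60.0 48.2
n=16 [0.00984, -0.02704, -0.00199] az -0.04994 turn 45.8 q6 1.25
```

```bash
python3 -m handwheel '[0.0098,-0.027,-0.0018,0,0,-0.0499,0.6,0.0098,-0.027,-0.0018,0,0,-0.0499,0.6,0.0098,-0.027,-0.0018,0,0,-0.0499,0.6,0.0098,-0.027,-0.0018,0,0,-0.0499,0.6,0.0098,-0.027,-0.0018,0,0,-0.0499,0.6,0.0098,-0.027,-0.0018,0,0,-0.0499,0.6,0.0098,-0.027,-0.0018,0,0,-0.0499,0.6,0.0098,-0.027,-0.0018,0,0,-0.0499,0.6]'
python3 -m handwheel '[0.0098,-0.027,-0.0018,0,0,-0.0499,0.6,0.0098,-0.027,-0.0018,0,0,-0.0499,0.6,0.0098,-0.027,-0.0018,0,0,-0.0499,0.6,0.0098,-0.027,-0.0018,0,0,-0.0499,0.6,0.0098,-0.027,-0.0018,0,0,-0.0499,0.6,0.0098,-0.027,-0.0018,0,0,-0.0499,0.6,0.0098,-0.027,-0.0018,0,0,-0.0499,0.6,0.0098,-0.027,-0.0018,0,0,-0.0499,0.6,0,0,0,0,0,0,0.6,0,0,0,0,0,0,0.6]'
python3 - <<'E'
from h import *
s=st();w=cap('wrist');x,y,a=det(w,(555.4,321.9));go(x,y,81,a+90,1)
E
```

```text
time_s: 30.55
tool_pos: [572.3, 95.2, 219.2]
tool_rot: [0.992, 0.127, -0.001, -0.0]
contact_force: [1.2, 0.5, 0.0]
width: 52.8
grasp_force: 0.0
time_s: 31.38
tool_pos: [553.7, 322.4, 233.6]
tool_rot: [0.947, 0.321, -0.001, 0.0]
contact_force: [-0.1, -0.3, -0.3]
width: 52.9
grasp_force: 0.0
31.38 [553.7 322.4 233.6] [[0.794, 0.608, -0.002], [0.608, -0.794, -0.001], [-0.002, -0.001, -1.0]] [-0.1 -0.3 -0.3] 52.9 0.0
det 556.2 322.5 yaw 37.1 size 59.9 47.0
n=1 [0.00274, 0.00035, 0.15278] az 0.00464 turn -0.3 q6 1.26
```

```bash
python3 -m handwheel '[0.001,0.001,0.035,0,0,0.0044,0.6,0,0,0.035,0,0,0,0.6,0,0,0.035,0,0,0,0.6,0,0,0.028,0,0,0,0.6,0,0,0.014,0,0,0,0.6,0,0,0.005,0,0,0,0.6,0,0,0,0,0,0,0.6,0,0,0,0,0,0,0,0,0,0,0,0,0,0,0,0,0,0,0,0,0,0,0,0,0,0,0,0]' 35
python3 -m handwheel '[0,0,0,0,0,0,0,0,0,0,0,0,0,0,0,0,0,0,0,0,0,0,0,0,0,0,0,0]'
python3 -m handwheel '[0,0,-0.01,0,0,0,0,0,0,-0.025,0,0,0,0,0,0,-0.03,0,0,0,0,0,0,-0.025,0,0,0,0,0,0,0,0,0,0,0,0,0,0,0,0,0,0]'
python3 - <<'E'
from h import *
s=st();p=box(43,43);print(p);go(p[0],p[1],170,81.55,14)
E
```

```text
time_s: 32.35
tool_pos: [556.1, 321.2, 84.4]
tool_rot: [0.948, 0.318, 0.001, -0.0]
contact_force: [0.4, 0.4, 0.3]
width: 28.4
grasp_force: 0.0
time_s: 32.68
tool_pos: [555.8, 321.3, 83.8]
tool_rot: [0.948, 0.318, 0.0, -0.0]
contact_force: [-0.8, 0.5, 3.9]
width: 15.5
grasp_force: 35.0
time_s: 33.18
tool_pos: [555.9, 321.2, 174.6]
tool_rot: [0.948, 0.318, 0.001, 0.0]
contact_force: [-1.1, 0.0, -2.7]
width: 15.6
grasp_force: 35.0
33.18 [555.9 321.2 174.6] [[0.798, 0.603, 0.002], [0.603, -0.798, 0.001], [0.002, 0.001, -1.0]] [-1.1  0.  -2.7] 15.6 35.0
[597.65190228 -51.28547744]
n=14 [-0.00456, 0.0271, 0.00031] az 0.05677 turn -45.5 q6 1.26
```

```bash
python3 -m handwheel '[-0.0046,0.0271,0.0003,0,0,0.0568,0,-0.0046,0.0271,0.0003,0,0,0.0568,0,-0.0046,0.0271,0.0003,0,0,0.0568,0,-0.0046,0.0271,0.0003,0,0,0.0568,0,-0.0046,0.0271,0.0003,0,0,0.0568,0,-0.0046,0.0271,0.0003,0,0,0.0568,0,-0.0046,0.0271,0.0003,0,0,0.0568,0]'
python3 -m handwheel '[-0.0046,0.0271,0.0003,0,0,0.0568,0,-0.0046,0.0271,0.0003,0,0,0.0568,0,-0.0046,0.0271,0.0003,0,0,0.0568,0,-0.0046,0.0271,0.0003,0,0,0.0568,0,-0.0046,0.0271,0.0003,0,0,0.0568,0,-0.0046,0.0271,0.0003,0,0,0.0568,0,-0.0046,0.0271,0.0003,0,0,0.0568,0,0,0,0,0,0,0,0,0,0,0,0,0,0,0]'
python3 - <<'E'
from h import *
s=st();p=box(42.5,43);go(p[0],p[1],108,81.55,1)
w=cap('wrist');cv2.imwrite('pics/w8.png',w['color'][:,:,::-1])
E
```

```text
time_s: 33.77
tool_pos: [613.5, 137.6, 169.2]
tool_rot: [0.992, 0.123, -0.002, -0.0]
contact_force: [0.4, 0.0, -1.1]
width: 15.8
grasp_force: 35.0
time_s: 34.52
tool_pos: [596.2, -52.4, 167.7]
tool_rot: [0.997, -0.075, -0.002, -0.0]
contact_force: [0.1, -0.0, -1.3]
width: 15.6
grasp_force: 35.0
34.52 [596.2 -52.4 167.7] [[0.989, -0.149, -0.003], [-0.149, -0.989, 0.001], [-0.003, -0.001, -1.0]] [ 0.1 -0.  -1.3] 15.6 35.0
n=1 [0.00097, -0.00127, 0.05965] az -0.00245 turn 0.1 q6 1.44
```

View pics/w8.png

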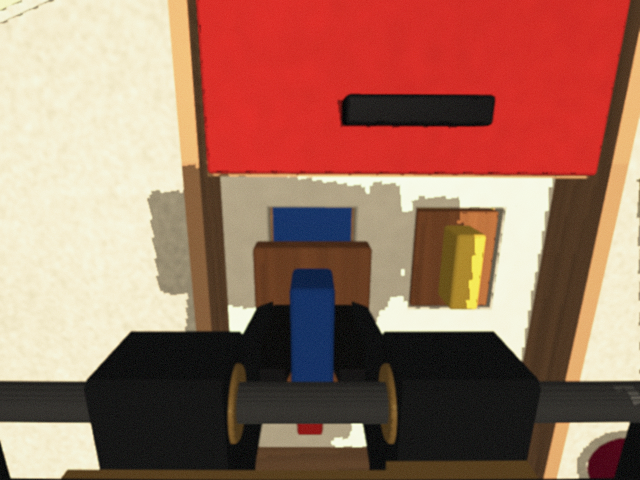

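```bash
python3 -m handwheel '[0.0002,-0.0012,0.02,0,0,0,0,0,0,0.02,0,0,0,0,0,0,0.015,0,0,0,0,0,0,0.004,0,0,0,0,0,0,0,0,0,0,0]'
python3 -m handwheel '[0,0,0.002,0,0,0,0,0,0,0.002,0,0,0,0,0,0,0.002,0,0,0,0,0,0,0,0,0,0,0]'
python3 -m handwheel '[0,0,0.002,0,0,0,0,0,0,0.002,0,0,0,0,0,0,0,0,0,0,0]'
```

```text
time_s: 34.98
tool_pos: [596.9, -49.1, 108.8]
tool_rot: [0.997, -0.073, -0.002, -0.0]
contact_force: [-0.6, -0.8, -1.5]
width: 15.7
grasp_force: 35.0
time_s: 35.32
tool_pos: [597.3, -50.2, 104.3]
tool_rot: [0.997, -0.074, 0.0, 0.0]
contact_force: [-0.0, -0.2, -1.6]
width: 15.6
grasp_force: 35.0
time_s: 35.57
tool_pos: [597.7, -50.7, 102.8]
tool_rot: [0.997, -0.074, 0.001, 0.001]
contact_force: [-6.1, -1.5, 18.9]
width: 16.1
grasp_force: 35.2
```

```bash
python3 -m handwheel '[0,0,-0.004,0,0,0,0,-0.0008,0.0003,0,0,0,0,0,0,0,0,0,0,0,0,0,0,0.002,0,0,0,0,0,0,0.002,0,0,0,0,0,0,0,0,0,0,0]'
python3 -m handwheel '[0,0,0.001,0,0,0,0,0,0,0,0,0,0,0]'
python3 -c "
from h import *;st()"
```

```text
time_s: 36.07
tool_pos: [596.7, -50.9, 102.2]
tool_rot: [0.997, -0.074, 0.001, 0.001]
contact_force: [-7.0, -0.9, 20.5]
width: 15.7
grasp_force: 35.3
time_s: 36.23
tool_pos: [596.7, -51.2, 101.8]
tool_rot: [0.997, -0.074, 0.001, 0.001]
contact_force: [-9.2, -1.9, 24.8]
width: 15.9
grasp_force: 35.5
36.23 [596.7 -51.2 101.8] [[0.989, -0.147, 0.002], [-0.147, -0.989, -0.002], [0.003, 0.001, -1.0]] [-9.2 -1.9 24.8] 15.9 35.5
```

```bash
python3 -c "
from h import *;print(np.array(arm.observe()['moment']).round(2))"
python3 -m handwheel '[0,0,-0.005,0,0,0,0,-0.0012,0,0,0,0,0,0,0,0,0,0,0,0,0,0,0,0,0,0,0,0]'
python3 -c "
from h import *;st();print(np.array(arm.observe()['moment']).round(2))"
python3 -m handwheel '[0,0,0.002,0,0,0,0,0,0,0.002,0,0,0,0,0,0,0,0,0,0,0]'
python3 -m handwheel '[0,0,0.001,0,0,0,0,0,0,0,0,0,0,0]'
python3 -c "
from h import *;st();print(np.array(arm.observe()['moment']).round(2))"
```

```text
[0.07 1.55 0.11]
time_s: 36.57
tool_pos: [595.2, -50.2, 103.6]
tool_rot: [0.997, -0.074, -0.0, -0.0]
contact_force: [-0.2, -0.6, -0.0]
width: 15.3
grasp_force: 34.8
36.57 [595.2 -50.2 103.6] [[0.989, -0.147, -0.001], [-0.147, -0.989, 0.0], [-0.001, -0.0, -1.0]] [-0.2 -0.6 -0. ] 15.3 34.8
[-0.02  0.24  0.03]
time_s: 36.82
tool_pos: [595.9, -50.8, 102.2]
tool_rot: [0.997, -0.074, 0.001, 0.001]
contact_force: [-5.2, -2.4, 20.4]
width: 16.0
grasp_force: 35.3
time_s: 36.98
tool_pos: [595.9, -51.0, 101.8]
tool_rot: [0.997, -0.074, 0.002, 0.001]
contact_force: [-7.1, -2.4, 24.8]
width: 16.1
grasp_force: 35.5
36.98 [595.9 -51.  101.8] [[0.989, -0.147, 0.003], [-0.147, -0.989, -0.002], [0.004, 0.001, -1.0]] [-7.1 -2.4 24.8] 16.1 35.5
[0.07 1.25 0.08]
```

```bash
python3 -m handwheel '[0,0,-0.02,0,0,0,0,0,0,-0.025,0,0,0,0,0,0,-0.02,0,0,0,0,0,0,0,0,0,0,0,0,0,0,0,0,0,0]'
python3 - <<'E'
from h import *
st();w=cap('wrist');cv2.imwrite('pics/w9.png',w['color'][:,:,::-1])
for n in ('w4','w5','w7','w8','w9'):
    im=cv2.imread(f'pics/{n}.png').astype(int)
    col=im[195:262,338:348].mean(1).sum(1);g=np.diff(cv2.GaussianBlur(col.reshape(-1,1),(1,3),0).ravel())
    i=np.argsort(-abs(g))[:6];print(n,sorted((int(k)+195,int(g[k])) for k in i))
    row=im[255:262,230:400].mean(0).sum(1);r=np.diff(row);j=np.argsort(-abs(r))[:6];print('   lat',sorted((int(k)+230,int(r[k])) for k in j))
    row=im[212:228,230:400].mean(0).sum(1);r=np.diff(row);j=np.argsort(-abs(r))[:6];print('   pad',sorted((int(k)+230,int(r[k])) for k in j))
E
```

```text
time_s: 37.4
tool_pos: [595.3, -50.2, 163.9]
tool_rot: [0.997, -0.074, 0.0, 0.0]
contact_force: [0.2, 0.2, -2.0]
width: 15.6
grasp_force: 34.7
37.4 [595.3 -50.2 163.9] [[0.989, -0.147, 0.001], [-0.147, -0.989, -0.0], [0.001, 0.0, -1.0]] [ 0.2  0.2 -2. ] 15.6 34.7
w4 [(208, -27), (209, -30), (245, -48), (246, -70), (247, -59), (248, -25)]
   lat [(251, -81), (252, -114), (370, 70), (371, 110), (397, -98), (398, -113)]
   pad [(265, -46), (266, -57), (267, -47), (354, 45), (355, 47), (356, 36)]
w5 [(206, -35), (207, -62), (208, -71), (209, -52), (210, -21), (243, -15)]
   lat [(251, -66), (252, -96), (253, -83), (370, 106), (371, 85), (372, 36)]
   pad [(267, -52), (268, -49), (273, -40), (350, 38), (355, 47), (356, 41)]
w7 [(208, -35), (209, -64), (210, -74), (211, -56), (212, -22), (249, 16)]
   lat [(252, -89), (253, -84), (370, 100), (371, 78), (397, -95), (398, -98)]
   pad [(266, -52), (267, -44), (271, -41), (272, -47), (350, 43), (354, 44)]
w8 [(204, -22), (205, -49), (206, -77), (207, -80), (208, -46), (247, 19)]
   lat [(251, -52), (252, -104), (253, -93), (369, 40), (370, 110), (371, 88)]
   pad [(266, -45), (267, -58), (268, -42), (350, 44), (355, 52), (356, 45)]
w9 [(204, -22), (205, -49), (206, -78), (207, -81), (208, -48), (247, 17)]
   lat [(250, -92), (251, -120), (252, -42), (368, 66), (369, 121), (370, 64)]
   pad [(269, -47), (270, -55), (275, -52), (354, 41), (359, 50), (360, 48)]
```

View pics/w9.png

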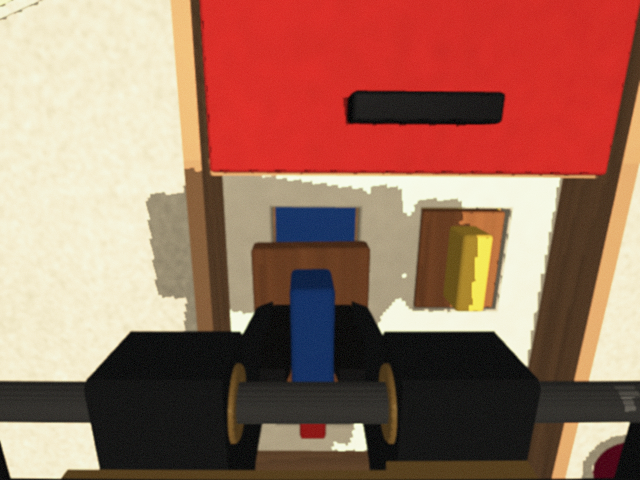

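```bash
python3 - <<'E'
from h import *
import pickle
w=cap('wrist');pickle.dump({'wrist':w},open('c9.pkl','wb'))
a=np.radians(BY);E=np.array([[np.cos(a),np.sin(a)],[-np.sin(a),np.cos(a)]])
B=lambda uv,z:((px2w(w,uv,z)[:,:2]-[548.8,-87.5])@E.T)
for n,tz,zo in (('c4',166.7,82.2),('c5',168.5,83.6),('c7',167.2,83.8),('c9',arm.observe()['tool_pos'][2],83.8)):
    w=pickle.load(open(n+'.pkl','rb'))['wrist'];im=w['color'].astype(int)
    # white insert -> rim : brightness ; pad->base : hue change via per-channel diff
    P=im[198:262,338:348].mean(1);g=np.abs(np.diff(P,axis=0)).sum(1)
    r1=198+np.argmax(g[:20])+.5; r2=198+30+np.argmax(g[30:])+.5
    L=np.abs(np.diff(im[254:262,230:400].mean(0),axis=0)).sum(1);Q=np.abs(np.diff(im[212:228,230:400].mean(0),axis=0)).sum(1)
    ce=lambda v,lo,hi:(lambda s:(np.arange(lo,hi)+.5)@s/s.sum()+230)(v[lo:hi]**2)
    sl,sr=ce(L,15,30),ce(L,133,147);pl,pr=ce(Q,30,42),ce(Q,122,135)
    bz=tz-zo+12
    fx=B([(312,r1)],20)[0,0];sx=B([(312,r2)],bz)[0,0]
    sy=B([(sl,258),(sr,258)],bz-2)[:,1].mean();ry=B([(pl,220),(pr,220)],20)[:,1].mean()
    print(n,'rows',r1,r2,'rim x %.1f stamp edge x %.1f  gap %.1f | y stamp %.1f rec %.1f diff %.1f'%(fx,sx,fx-sx,sy,ry,sy-ry))
st()
E
```

```text
c4 rows 210.5 246.5 rim x 73.2 stamp edge x 73.4  gap -0.1 | y stamp -45.0 rec -44.7 diff -0.4
c5 rows 208.5 243.5 rim x -11.9 stamp edge x -11.8  gap -0.2 | y stamp 42.2 rec 42.2 diff -0.1
c7 rows 210.5 242.5 rim x -12.4 stamp edge x -10.9  gap -1.5 | y stamp -44.4 rec -44.1 diff -0.3
c9 rows 206.5 240.5 rim x 73.7 stamp edge x 72.7  gap 1.0 | y stamp 44.2 rec 42.6 diff 1.6
37.5 [594.7 -50.1 162.4] [[0.989, -0.147, -0.003], [-0.147, -0.989, 0.001], [-0.003, -0.0, -1.0]] [-1.2 -0.1 -1.4] 15.8 34.7
```

```bash
python3 -m handwheel '[0.002,0.0011,0.02,0,0,0,0,0,0,0.02,0,0,0,0,0,0,0.01,0,0,0,0,0,0,0.004,0,0,0,0,0,0,0,0,0,0,0,0,0,0,0,0,0,0]'
python3 -m handwheel '[0,0,0.002,0,0,0,0,0,0,0.002,0,0,0,0,0,0,0.002,0,0,0,0,0,0,0,0,0,0,0]'
python3 -m handwheel '[0,0,0.002,0,0,0,0,0,0,0,0,0,0,0]'
```

```text
time_s: 38.0
tool_pos: [597.2, -51.7, 110.3]
tool_rot: [0.997, -0.074, 0.0, 0.0]
contact_force: [0.3, 0.1, -2.0]
width: 16.0
grasp_force: 34.7
time_s: 38.33
tool_pos: [597.0, -51.6, 104.1]
tool_rot: [0.997, -0.074, -0.0, -0.0]
contact_force: [-0.9, 0.5, -1.2]
width: 16.0
grasp_force: 34.7
time_s: 38.5
tool_pos: [597.0, -51.7, 102.0]
tool_rot: [0.997, -0.074, -0.0, 0.0]
contact_force: [-1.6, -0.3, -1.5]
width: 15.6
grasp_force: 34.7
```

Going in freely now.

```bash
python3 -m handwheel '[0,0,0.002,0,0,0,0,0,0,0.002,0,0,0,0,0,0,0,0,0,0,0]'
python3 -m handwheel '[0,0,0.002,0,0,0,0,0,0,0.002,0,0,0,0,0,0,0.001,0,0,0,0,0,0,0,0,0,0,0]'
python3 -m handwheel '[0,0,0.0015,0,0,0,0,0,0,0,0,0,0,0]'
```

```text
time_s: 38.75
tool_pos: [596.9, -51.7, 97.7]
tool_rot: [0.997, -0.074, -0.0, -0.0]
contact_force: [-0.5, -0.4, -1.3]
width: 16.0
grasp_force: 34.7
time_s: 39.08
tool_pos: [597.0, -51.6, 92.8]
tool_rot: [0.997, -0.074, -0.0, -0.0]
contact_force: [0.1, -0.6, -1.8]
width: 16.0
grasp_force: 34.7
time_s: 39.25
tool_pos: [597.2, -51.5, 91.9]
tool_rot: [0.997, -0.074, 0.0, -0.0]
contact_force: [0.1, 1.5, -0.2]
width: 15.6
grasp_force: 34.8
```

```bash
python3 -m handwheel '[0,0,0.001,0,0,0,0,0,0,0.001,0,0,0,0,0,0,0,0,0,0,0]'
```

```text
time_s: 39.5
tool_pos: [597.3, -51.2, 91.3]
tool_rot: [0.997, -0.074, 0.001, -0.0]
contact_force: [-3.6, 4.1, 12.9]
width: 15.6
grasp_force: 35.0
```

```bash
python3 -m handwheel '[0,0,-0.001,0,0,0,0.35,0,0,0,0,0,0,0.35,0,0,0,0,0,0,0.35,0,0,-0.015,0,0,0,0.35,0,0,-0.035,0,0,0,0.35,0,0,-0.035,0,0,0,0.35,0,0,-0.03,0,0,0,0.35,0,0,0,0,0,0,0.35]'
python3 - <<'E'
from h import *
s=st();p=box(125,0);print(p);go(p[0],p[1],170,BY-.01+180,14);cap('top','t10.png');w=cap('wrist','w10.png')
import pickle;pickle.dump(w,open('c10.pkl','wb'))
E
```

```text
time_s: 40.17
tool_pos: [598.7, -52.1, 211.6]
tool_rot: [0.997, -0.074, 0.005, 0.001]
contact_force: [0.6, 0.7, -0.8]
width: 30.5
grasp_force: 0.0
40.17 [598.7 -52.1 211.6] [[0.989, -0.147, 0.01], [-0.147, -0.989, -0.003], [0.01, 0.001, -1.0]] [ 0.6  0.7 -0.8] 30.5 0.0
[ 672.44305935 -105.86828447]
n=14 [0.00699, -0.00175, 0.00303] az 0.11218 turn -90.0 q6 1.44
```

```bash
python3 - <<'E'
from h import *
p=box(125,0);go(p[0],p[1],170,-8.7,14)
E
```

```text
n=14 [0.00264, 0.00685, 0.0026] az -0.11193 turn 89.8 q6 1.44
```

```bash
python3 -m handwheel '[0.0026,0.0069,0.0026,0,0,-0.112,0.5,0.0026,0.0069,0.0026,0,0,-0.112,0.5,0.0026,0.0069,0.0026,0,0,-0.112,0.5,0.0026,0.0069,0.0026,0,0,-0.112,0.5,0.0026,0.0069,0.0026,0,0,-0.112,0.5,0.0026,0.0069,0.0026,0,0,-0.112,0.5,0.0026,0.0069,0.0026,0,0,-0.112,0.5]'
python3 -m handwheel '[0.0026,0.0069,0.0026,0,0,-0.112,0.5,0.0026,0.0069,0.0026,0,0,-0.112,0.5,0.0026,0.0069,0.0026,0,0,-0.112,0.5,0.0026,0.0069,0.0026,0,0,-0.112,0.5,0.0026,0.0069,0.0026,0,0,-0.112,0.5,0.0026,0.0069,0.0026,0,0,-0.112,0.5,0.0026,0.0069,0.0026,0,0,-0.112,0.5,0,0,0,0,0,0,0.5,0,0,0,0,0,0,0.5]'
python3 - <<'E'
from h import *
s=st();p=box(125,0);go(p[0],p[1],126,BY,1)
E
```

```text
time_s: 40.85
tool_pos: [623.0, -94.9, 185.2]
tool_rot: [0.949, 0.315, -0.001, -0.001]
contact_force: [0.7, 0.1, 0.2]
width: 44.1
grasp_force: 0.0
time_s: 41.6
tool_pos: [671.8, -106.4, 167.3]
tool_rot: [0.759, 0.651, -0.001, -0.001]
contact_force: [-0.9, -0.3, -0.1]
width: 44.0
grasp_force: 0.0
41.6 [ 671.8 -106.4  167.3] [[0.153, 0.988, -0.003], [0.988, -0.153, 0.001], [0.001, -0.003, -1.0]] [-0.9 -0.3 -0.1] 44.0 0.0
n=1 [0.00059, 0.00073, 0.0413] az -0.00655 turn 0.4 q6 -0.18
```

```bash
python3 -m handwheel '[0.0006,0.0005,0.02,0,0,-0.006,0.5,0,0,0.015,0,0,0,0.5,0,0,0.006,0,0,0,0.5,0,0,0,0,0,0,0.5,0,0,0,0,0,0,0,0,0,0,0,0,0,0,0,0,0,0,0,0,0,0,0,0,0,0,0,0,0,0,0,0,0,0,0]' 30
python3 -m handwheel '[0,-0.005,0,0,0,0,0,0,-0.01,0,0,0,0,0,0,-0.015,0,0,0,0,0,0,-0.018,0,0,0,0,0,0,-0.018,0,0,0,0,0]'
python3 -c "
from h import *;st();p=box(-75,0);go(p[0],p[1],127,BY,1)"
```

```text
time_s: 42.35
tool_pos: [672.5, -105.9, 128.8]
tool_rot: [0.756, 0.654, -0.0, -0.0]
contact_force: [-20.6, 2.4, 12.2]
width: 12.9
grasp_force: 10.2
time_s: 42.77
tool_pos: [607.3, -95.9, 128.7]
tool_rot: [0.756, 0.654, 0.001, 0.001]
contact_force: [3.5, 3.6, 0.3]
width: 12.1
grasp_force: 30.0
42.77 [607.3 -95.9 128.7] [[0.145, 0.989, 0.003], [0.989, -0.145, 0.0], [0.001, 0.003, -1.0]] [3.5 3.6 0.3] 12.1 30.0
n=1 [6e-05, -0.13412, 0.00138] az 0.00241 turn -0.1 q6 -0.2
```

```bash
python3 -m handwheel '[0,-0.018,0,0,0,0,0,0,-0.018,0,0,0,0,0,0,-0.018,0,0,0,0,0,0,-0.018,0,0,0,0,0,0,-0.018,0,0,0,0,0,0,-0.018,0,0,0,0,0,0,-0.014,0,0,0,0,0,0,-0.008,0,0,0,0,0,0,-0.004,0,0,0,0,0,0,0,0,0,0,0,0]'
python3 -m handwheel '[0,-0.001,0,0,0,0,0,0,-0.001,0,0,0,0,0,0,0,0,0,0,0,0]'
python3 -c "
from h import *;st();p=box(-75,0);go(p[0],p[1],127,BY,1)"
```

```text
time_s: 43.6
tool_pos: [474.2, -75.5, 128.7]
tool_rot: [0.757, 0.654, 0.001, -0.001]
contact_force: [0.1, 12.1, 4.4]
width: 11.8
grasp_force: 30.0
time_s: 43.85
tool_pos: [473.9, -75.5, 128.7]
tool_rot: [0.757, 0.654, 0.002, 0.001]
contact_force: [9.2, 12.1, -0.8]
width: 11.7
grasp_force: 30.0
43.85 [473.9 -75.5 128.7] [[0.145, 0.989, 0.004], [0.989, -0.145, 0.002], [0.003, 0.004, -1.0]] [ 9.2 12.1 -0.8] 11.7 30.0
n=1 [-0.00088, 0.0008, 0.00173] az 0.00154 turn -0.1 q6 -0.26
```

```bash
python3 -m handwheel '[0.001,-0.001,0,0,0,0,0,0,-0.0005,0,0,0,0,0,0,0,0,0,0,0,0]'
python3 -m handwheel '[0,0,0,0,0,0,0.5,0,0,0,0,0,0,0.5,0,0,0,0,0,0,0.5,0,0,0,0,0,0,0.5,0,0,-0.02,0,0,0,0.5,0,0,-0.035,0,0,0,0.5,0,0,-0.035,0,0,0,0.5,0.03,0,-0.035,0,0,0,0.5,0.04,0,0,0,0,0,0.5,0.04,0,0,0,0,0,0.5,0.04,0,0,0,0,0,0.5,0.04,0,0,0,0,0,0.5]'
python3 -m handwheel '[0.04,0,0,0,0,0,0.5,0.04,0,0,0,0,0,0.5,0,0,0,0,0,0,0.5]'
python3 - <<'E'
from h import *
c=cap('top');im=c['color'][:,:,::-1]
cv2.imwrite('pics/t11.png',cv2.resize(im[60:360,120:560],None,fx=1.8,fy=1.8,interpolation=cv2.INTER_CUBIC)[:600,:800])
E
```

```text
time_s: 44.1
tool_pos: [473.8, -75.3, 128.7]
tool_rot: [0.757, 0.654, 0.003, 0.002]
contact_force: [13.5, 6.2, -7.8]
width: 11.9
grasp_force: 30.0
time_s: 45.1
tool_pos: [498.3, 111.3, 250.2]
tool_rot: [0.757, 0.654, 0.0, 0.0]
contact_force: [0.5, -1.7, -0.6]
width: 44.2
grasp_force: 0.0
time_s: 45.35
tool_pos: [509.8, 194.0, 249.7]
tool_rot: [0.755, 0.656, 0.001, -0.0]
contact_force: [-1.4, -1.0, 0.1]
width: 44.3
grasp_force: 0.0
```

View pics/t11.png

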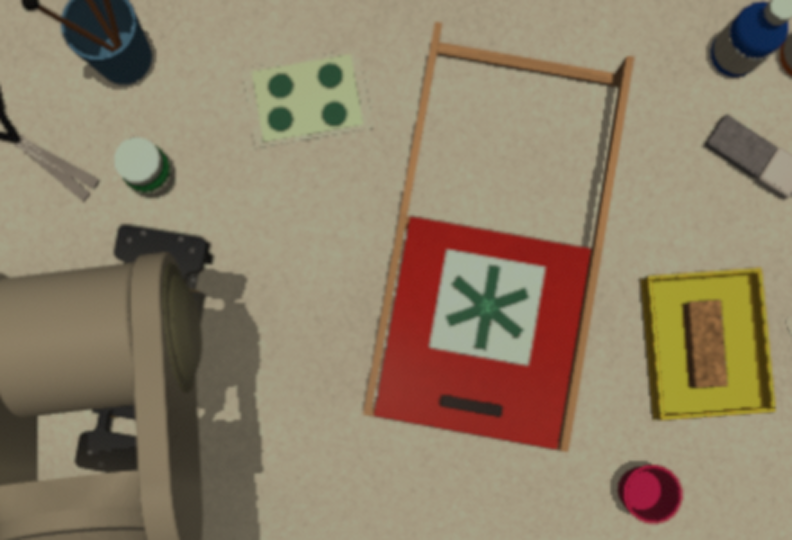

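The picture shows the cover flush with the box's near end (375,412)–(565,448). The cork is in the tray (706,343), and the jar (145,165) and tealight (650,492) are upright.

```bash
python3 -c "
from plant import arm;print(arm.finish_job())"
```

```text
the job is handed in; nothing more can be done
None
```

I handed the job in at about 45 s on the robot clock: all four stamps are pressed down in their own colours, the cork is in the yellow tray, the cover is fully shut, and the tealight and paint jar are upright (no verdict came back).

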